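Put the microscope optics away in their case

TASK

Put the stereo microscope's spare optics away in their wooden case. First, before anything goes in, blow the dust out of the empty open case with the clamped air duster beside it: press its cap fully down for a moment and let it spring back up. Then return every eyepiece, objective and slide box that is out on the bench to its own labelled well, sitting flat on the well's floor, and lower the lid gently until it is fully shut, leaving the slide tray, jar and loupe where they are.

Things in the scene. Friction and masses are not known exactly. Their poses are not given: they have to be found in the camera images.
- case: Fixed hardwood case, a tray 150 (x) x 264 (y) x 30 mm high with seven square-cornered, felt-floored wells 14 mm deep in its top (floors 16 mm above the bench). Origin: centre of its underside; +x points to the hinged far side, +y to its left end. On the -x side of each well a paper label shows its part's side silhouette. Either well of a pair suits either eyepiece of that pair.
- well_wf0 (a point): Centre of the floor of the first wide-eyepiece well (52 x 52 mm); case x +34, y +96 mm (back row, hinge side). Axes as the case's.
- well_wf1 (a point): Centre of the floor of the second wide-eyepiece well (52 x 52 mm); case x +34, y +32 mm. Axes as the case's.
- well_hp0 (a point): Centre of the floor of the first small-eyepiece well (42 x 42 mm); case x +34, y -32 mm. Axes as the case's.
- well_hp1 (a point): Centre of the floor of the second small-eyepiece well (42 x 42 mm); case x +34, y -96 mm. Axes as the case's.
- well_reducer (a point): Centre of the floor of the large objective's well (60 x 60 mm); case x -34, y +90 mm. Axes as the case's.
- well_doubler (a point): Centre of the floor of the small objective's well (50 x 50 mm); case x -34, y +22 mm. Axes as the case's.
- well_slides (a point): Centre of the floor of the slide box's well (40 mm along case x, 92 mm along case y); case x -34, y -72 mm. Axes as the case's.
- lid (a joint): Angle of the case's lid, rad: 0 fully shut, grows as it opens, stop at 2.0; starts at 1.65 to 1.92, leaning back. A box-shaped wooden lid, 150 x 264 mm and 60 mm deep outside (54 inside), 0.35 kg, with stiff friction hinges: it stays at whatever angle it is left; moving it takes about 1 to 4 N at the knob.
- lid_hinge (a point): Middle of the hinge line, at the top of the case's far (+x) edge, 30 mm above the bench; the line runs along the case's y.
- lid_pull (a point): Centre of the lid's brass ball knob, 22 mm in diameter, on a 10 mm stem in the middle of the lid's front wall, its centre 25 mm out from the wall (lid shut: the stem points level to the case's -x; lid upright: it points up). Lid frame, origin at lid_hinge, -x towards the front wall: x -175, y 0, z +25 mm, so 55 mm above the bench with the lid shut.
- cap (a joint): How far the duster's spray cap is pressed, m: 0 up, 0.006 fully down; a spring brings it back; it takes about 2 N to start and 6.4 N fully down.
- cap_top (a point): Centre of the top of the air duster's spray cap, a grey round button 24 mm in diameter, 192 mm above the bench when up; it moves straight down. The duster is a white and grey can 52 mm in diameter, fixed upright under this point in a black round holder 84 mm wide, beyond the +y end of the case, nozzle pointing at the case.
- wide_eyepiece_a: Wide-field eyepiece standing on its eyecup: black eyecup 46 mm in diameter and 22 mm high, above it an aluminium barrel 30 mm in diameter to 58 mm total height, about 120 g. Origin: centre of its underside; z up along its axis. Listed only when present (None if it is not out on the bench this time).
- wide_eyepiece_b: The other wide-field eyepiece, identical to wide_eyepiece_a. Listed only when present (None if it is not out on the bench this time).
- small_eyepiece_a: High-power eyepiece standing on its eyecup: black eyecup 36 mm in diameter and 16 mm high, above it an aluminium barrel 26 mm in diameter to 42 mm total height, about 70 g. Origin: centre of its underside; z up along its axis. Listed only when present (None if it is not out on the bench this time).
- small_eyepiece_b: The other high-power eyepiece, identical to small_eyepiece_a. Listed only when present (None if it is not out on the bench this time).
- large_objective: Large add-on objective lens: black disc 54 mm in diameter and 16 mm high, above it a steel screw collar 44 mm in diameter to 32 mm total height, about 180 g. Origin: centre of its underside; z up. Listed only when present (None if it is not out on the bench this time).
- small_objective: Small add-on objective lens: black body 44 mm in diameter and 20 mm high, above it a steel screw collar 32 mm in diameter to 40 mm total height, about 130 g. Origin: centre of its underside; z up. Listed only when present (None if it is not out on the bench this time).
- slide_box: Closed grey plastic box for microscope slides, lying flat: 84 mm long (its x), 32 mm wide (its y), 28 mm high, about 60 g. Origin: centre of its underside; z up. Goes in its well with its length along the case's y, either way round. Listed only when present (None if it is not out on the bench this time).
- slide_tray: Bystander: shallow wooden tray of slides, 170 x 250 x 20 mm. Origin: centre of its underside.
- specimen_jar: Bystander: clear jar with black cap, 52 mm in diameter, 75 mm high. Origin: centre of its underside.
- loupe: Bystander: folding hand loupe, about 80 mm long and 14 mm high. Origin: centre of the underside of its round lens end.
Things that resemble listed ones, but are neither listed nor needed, are in the scene too. Leave any red look-alike of the small_eyepiece_b alone.

How it is judged:
By the outcome, as a careful person would: the job done as asked, in the order asked, and still so for the second after the job is handed in, with the robot touching nothing.
Of wide_eyepiece_a, wide_eyepiece_b, small_eyepiece_a, small_eyepiece_b, large_objective, small_objective, slide_box only 5 to 7 are there at a start; the rules pass over those that are not, and their reading is None.
At some moment in a run one of wide_eyepiece_a, wide_eyepiece_b, small_eyepiece_a, small_eyepiece_b, large_objective, small_objective, slide_box may be knocked a few centimetres aside while the robot is not near it.
It also fails if it takes over 210 s, if anything falls off the work surface, if the arm or the gripper's body presses on something with over 40 N, if the wrist force passes 120 N, or if a joint passes its speed limit or range.

ROBOT

A 6-joint arm with a two-finger parallel gripper is mounted at the origin on the work surface. World frame = base frame: x ahead of the robot, y to its left, z up, the work surface at z = 0. Lengths are in m, angles in degrees, forces in N, time in s.
With the tool pointing down it reaches from about 0.4 to 0.825 m from the base axis. Payload 7 kg.
Tool frame: the origin (TCP) lies on the centre line of the jaws, within the pads' length; the fingertips stand 11 mm ahead of it and the grasp point (between the pads) lies 8 mm behind it; z points along the fingers, y is the line along which they close (so a half turn about z gives the same grasp; the last joint's range is limited). The gripper opens to 88 mm and grips with 3 to 60 N. Pads are 19 mm wide; open, the fingers measure 130 mm over their backs; the gripper's body (78 mm by 193 mm) begins 47 mm behind the grasp point.
Start: joints at [83.199, 20.546, 0.682, 0, -70.136, -16.507], TCP at [0.267, 0.62, 0.238] pointing down, gripper open.
Joint ranges: [-176.03, 176.03], [-82.01, 121.73], [-58.28, 71.71], [-173.87, 95.51], [-174.79, -0.11], [-173.66, 173.66]. Speed limits (degrees/s): [136.94, 136.94, 172.46, 180, 180, 180].

INTERFACE

Orientations are given as [roll, pitch, yaw] about the fixed x, y, z axes, in that order (R = Rz(yaw) Ry(pitch) Rx(roll)).
In Python, from plant import r, capture, camera_model, job gives the robot as it stands.
- The arm moves only by the tool drive_tool, never from a script. Its argument "increments" is a list that holds one entry, the list of rows, each a list of 5 numbers: the gripper's target within -1 to 1 (fully open at 1, half-way at 0, shut at -1), then the shift along the tool's x, y, z scaled (see below), then the turn about the tool's z scaled (see below). In form: [[[gripper, tx, ty, tz, roll], ...]]. A call has 1 to 5 rows; each row is the pose to reach, as a shift and turn from the pose commanded when the call began, along the tool's axes at that moment, turning the shorter way round; what a row does not reach only later rows make up. The controller multiplies each number of a shift by 120 mm and each number of a turn by 360 degrees. A row lasts 1/8 s, in which the tool goes at most 62.5 mm and 10.7 degrees, less where a joint would pass 70% of its speed; a pose out of reach is approached as far as the arm can. A call with a number of a shift or a turn outside -1 to 1 is refused whole. A call with a gripper value outside its range is refused whole. The fingers move at their own pace and stop on an object; "squeeze" is the grip in N (left out, the last holds). Time passes only in rows, so rows that repeat a pose let the fingers close. It gives the time, the measured TCP pose, the force, the opening and the grip force at its end, in the units of the state.
- r.get_state(): the state, without advancing time (a new reading comes with each control period).
- capture(name): name is "scene" or "top"; returns the picture (480x640x3 uint8, red, green, blue); there is no depth.
- camera_model(name): a dict with "camera_matrix" (3x3 intrinsics, pixels), "k1" (the pictures are not rectified: a ray, as slopes to the right and down, at radius r is drawn at 1 + k1 r^2 times it, then the intrinsics apply), "rvec" (rotation vector, rad) and "tvec" (3), from world to camera coordinates, as OpenCV has them. Camera axes: x right, y down, z forward; pixel columns grow to the right and rows downward; lengths in m; the calibration is good to about 2 mm. A picture is of the moment at which its call begins. camera_model takes no time and is no camera call.
- job.close_job(): hands the job in; it is judged then, once.
The state is a dict: "time_s": time; "joints": joint angles; "qd": joint speeds; "joint_torque": joint torques, N m; "tcp_pos": TCP position; "eef_rot": TCP orientation; "contact_force": force on the tool from outside, world axes, zero at the start; "moment": the same for the moment, N m; "gripper_width": finger opening in m; "gripper_force": force on a finger pad.
Only numpy, scipy, OpenCV 4.12 (cv2) and the standard library are available. Lean on these libraries where they do the work, as an engineer would, in place of code of your own. Each camera call takes 0.05 s, during which the arm holds its last target. There are 200 camera calls.

## Working session

There is one attempt and no reset: what is moved stays moved. The work goes in short steps, Python scripts to look and compute and a tool call to move; the robot and the scene stay as the last step left them, time stands still between calls to the robot, and variables do not carry over. Pictures are saved under pics/ and viewed, at most 14 in all, crops included, and the job is handed in when it is done.

Besides the shell and the picture viewer there is one more tool, called by a JSON object that holds its "fn" and its "kwargs". drive_tool: Moves the arm, as the interface text tells. Its arguments: {"type":"object","properties":{"increments":{"type":"array"},"squeeze":{"type":"number"}},"required":["increments"]}

```bash
ls; mkdir -p pics; cat > h.py <<'E'
import numpy as np, cv2
from plant import r, capture, camera_model, job
def cm(n):
    c=camera_model(n); return np.array(c["camera_matrix"],float),c["k1"],cv2.Rodrigues(np.array(c["rvec"],float))[0],np.array(c["tvec"],float).ravel()
def ray(n,uv):
    K,k1,R,t=cm(n); d=cv2.undistortPoints(np.array([[uv]],float),K,np.array([k1,0,0,0.]))[0,0]
    return -R.T@t, R.T@np.array([d[0],d[1],1.])
def onz(n,uv,z):
    o,d=ray(n,uv); return o+d*(z-o[2])/d[2]
def proj(n,P):
    K,k1,R,t=cm(n); return cv2.projectPoints(np.array(P,float).reshape(-1,1,3),cv2.Rodrigues(R)[0],t,K,np.array([k1,0,0,0.]))[0][:,0]
def two(a,b):
    (o1,d1),(o2,d2)=ray(*a),ray(*b); s=np.linalg.lstsq(np.c_[d1,-d2],o2-o1,rcond=None)[0]
    p,q=o1+s[0]*d1,o2+s[1]*d2; return (p+q)/2,np.linalg.norm(p-q)
def save(img,name): cv2.imwrite('pics/'+name,img[:,:,::-1])
E
python3 - <<'E'
from h import *
for n in("scene","top"):
    i=capture(n); save(i,n+'0.png'); K,k1,R,t=cm(n); print(n,K[0,0],k1,-R.T@t,R[2])
print(r.get_state())
E
```

```text
pics
scene 438.3646731329978 0.01644372053543886 [ 1.21955072 -0.01973333  1.02958344] [-0.55116958 -0.1123057  -0.82680078]
top 470.1184751935099 -0.10770702396447673 [ 0.49975684 -0.14763173  1.2886195 ] [ 0.09043511  0.00736088 -0.99587515]
{'time_s': 0.1, 'joints': array([ 8.31985072e+01,  2.05886892e+01,  6.38536986e-01, -1.96975960e-02,
       -7.01367432e+01, -1.65056851e+01]), 'qd': array([-0.00046053, -0.03739135,  0.08855013, -0.05365493, -0.01200615,
        0.08233505]), 'joint_torque': array([-1.65224534e-03, -5.84161556e+01,  2.93751276e+01,  7.01545089e+00,
        1.02297086e-02, -4.03085846e-05]), 'tcp_pos': array([0.26692765, 0.61950451, 0.23669118]), 'eef_rot': array([ 1.79911424e+02, -6.93566072e-03, -2.33138794e+01]), 'contact_force': array([ 0.87850139, -0.64775479, -0.0069139 ]), 'moment': array([ 0.01094421, -0.01875189, -0.04518587]), 'gripper_force': 0.0, 'gripper_width': 0.0880133331623263}
```

View pics/top0.png

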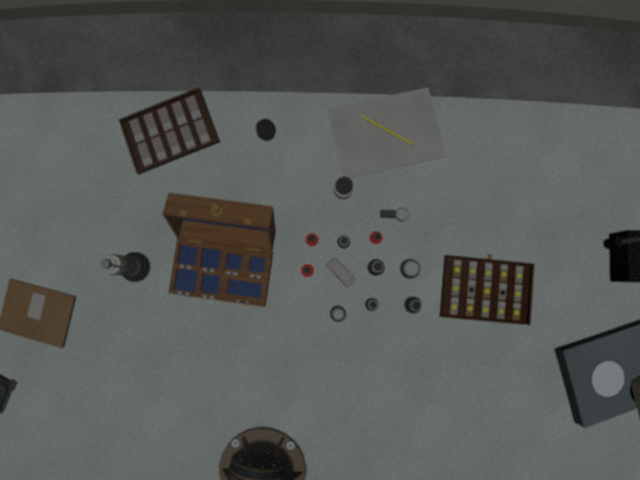

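View pics/scene0.png

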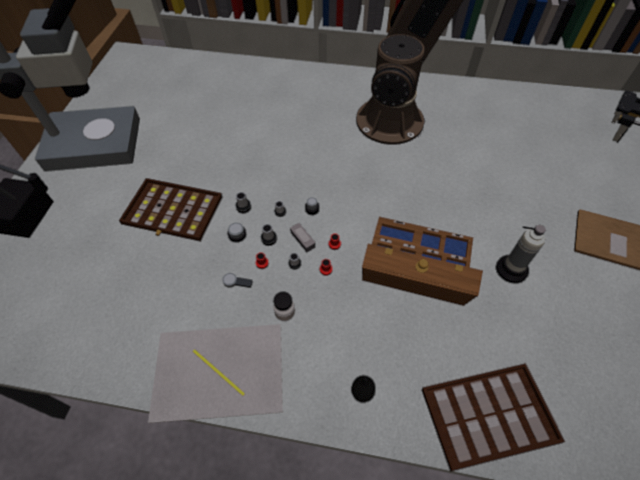

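```bash
python3 - <<'E'
import cv2,numpy as np
a=cv2.imread('pics/top0.png');b=cv2.imread('pics/scene0.png')
f=lambda i,x,y,w,h,s:cv2.convertScaleAbs(cv2.resize(i[y:y+h,x:x+w],None,fx=s,fy=s,interpolation=cv2.INTER_CUBIC),alpha=1.7)
cv2.imwrite('pics/c1.png',f(a,95,180,200,140,4))
p=np.zeros((600,800,3),np.uint8)
t=f(a,290,170,150,160,2.66)[:, :399];p[:t.shape[0],:t.shape[1]]=t
t=f(b,215,180,150,150,2.66)[:,:399];p[:t.shape[0],401:401+t.shape[1]]=t
cv2.imwrite('pics/c2.png',p)
cv2.imwrite('pics/c3.png',f(b,355,205,200,90,4))
E
```

```text
(no output)
```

View pics/c1.png

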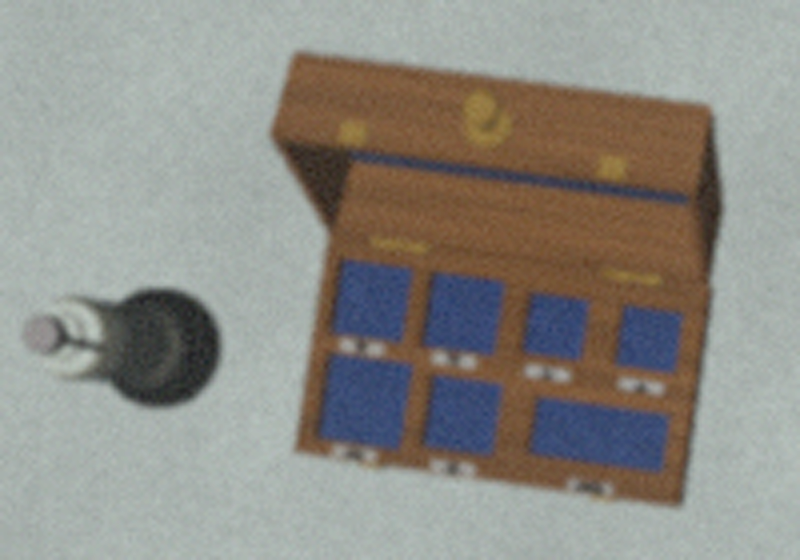

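View pics/c2.png

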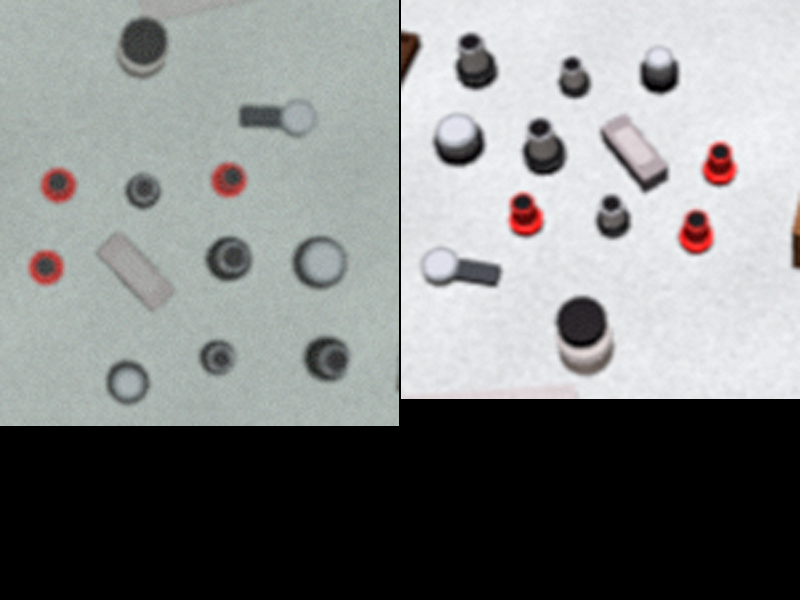

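View pics/c3.png

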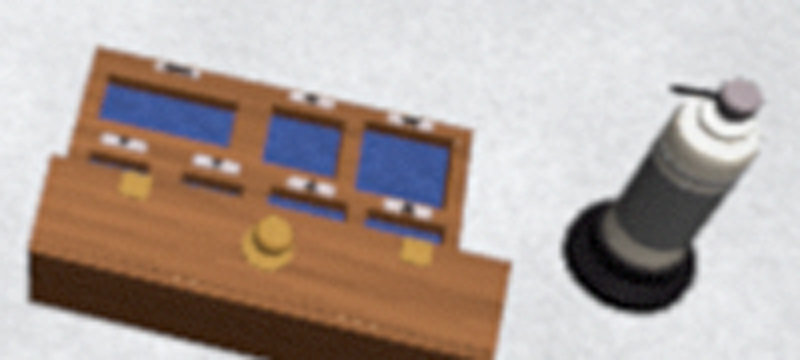

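```bash
cat > m.py <<'E'
from h import *
from scipy.optimize import least_squares
W=[(34,96,52,52),(34,32,52,52),(34,-32,42,42),(34,-96,42,42),(-34,90,60,60),(-34,22,50,50),(-34,-72,40,92)]
def blobs(m,amin):
    n,l,s,c=cv2.connectedComponentsWithStats(m.astype(np.uint8)); return [(c[i],s[i,4],l==i) for i in range(1,n) if s[i,4]>amin]
def casepose(img,n='top',x0=(.5,.17,-.1)):
    h=cv2.cvtColor(cv2.GaussianBlur(img,(3,3),0),cv2.COLOR_RGB2HSV).astype(int)
    m=(h[...,0]>105)&(h[...,0]<130)&(h[...,1]>100)
    B=[b for b in blobs(m,60)]
    o=-cm(n)[2].T@cm(n)[3]
    def pred(p):
        c,s=np.cos(p[2]),np.sin(p[2]); R=np.array([[c,-s],[s,c]]); oc=R.T@(o[:2]-p[:2]); out=[]
        k=(o[2]-.016)/(o[2]-.030)
        for x,y,w,hh in W:
            q=np.array([x,y])/1e3; d=np.array([w,hh])/2e3
            lo=np.maximum(q-d,oc+(q-d-oc)*k); hi=np.minimum(q+d,oc+(q+d-oc)*k)
            out.append(R@((lo+hi)/2)+p[:2])
        return np.array(out)
    pts=np.array([onz(n,b[0],.016)[:2] for b in B])
    P=pred(x0); idx=[np.argmin(np.linalg.norm(P-q,axis=1)) for q in pts]
    f=lambda p:(pred(p)[idx]-pts).ravel()
    s=least_squares(f,x0,loss='soft_l1',f_scale=.003); return s.x,idx,np.round(f(s.x)*1e3,1),pts
def parts(img):
    h=cv2.cvtColor(img,cv2.COLOR_RGB2HSV).astype(int); bg=cv2.medianBlur(img,71).astype(int)
    d=np.abs(img.astype(int)-bg).sum(2); m=cv2.GaussianBlur(d.astype(np.float32),(3,3),0)>30
    m=cv2.morphologyEx(m.astype(np.uint8),cv2.MORPH_CLOSE,np.ones((3,3)))
    n,l=cv2.connectedComponents(m); out=[]
    for i in range(1,n):
        k=(l==i); a=k.sum()
        if not 60<a<1500: continue
        c=cv2.findContours(k.astype(np.uint8),0,1)[0][0]; (u,v),rr=cv2.minEnclosingCircle(c)
        if not(285<u<440 and 195<v<335): continue
        cc=k.nonzero(); out.append((cc[1].mean(),cc[0].mean(),a,img[k].mean(0),cv2.minAreaRect(c)))
    return out
E
python3 - <<'E'
from m import *
i=capture('top'); pts=None
K,k1,R,t=cm('top')
p,idx,e,pts=casepose(i); print(p,np.degrees(p[2]),idx,e)
kn=two(('top',(215,206.3)),('scene',(423.25,264.5))); print('knob',kn)
cp=two(('top',(105.5,263.75)),('scene',(540,229.5))); print('cap',cp,onz('top',(105.5,263.75),.192),onz('scene',(540,229.5),.192))
c,s=np.cos(p[2]),np.sin(p[2]); h=p[:2]+.075*np.array([c,s]); d=kn[0][:2]-h; x=d@[c,s]; z=kn[0][2]-.03
print('lid',np.arctan2(z,-x)-np.arctan2(.025,.175),x,d@[-s,c],z)
for u,v,a,col,rc in parts(i): print(np.round((u,v),1),a,np.round(col),np.round(onz('top',(u,v),.015)[:2],4),np.round(rc[1],1),round(rc[2]))
E
```

```text
[0.51881982 0.18385975 0.01274361] 0.7301550430506182 [np.int64(1), np.int64(2), np.int64(3), np.int64(3), np.int64(1), np.int64(2), np.int64(3)] [-22.7  -1.2 -14.8  -1.9  -6.9  -2.2  -0.3  62.1  45.9  -2.7  54.2   0.5
  65.2  30.6]
knob (array([0.68290995, 0.11049054, 0.18573993]), np.float64(0.0008762505409997336))
cap (array([0.53813604, 0.37413351, 0.18257937]), np.float64(0.0012129445248964612)) [0.53780372 0.36902472 0.192     ] [0.54550588 0.37041439 0.192     ]
lid 1.9439096468382435 0.08814183794808424 -0.0754542965921165 0.15573993125509075
[391.7 214.1] 249 [65. 69. 69.] [ 0.7016 -0.3369] [29. 14.] 0
[375.5 237.3] 167 [86. 52. 50.] [ 0.6365 -0.2932] [13. 14.] 0
[311.6 239.3] 166 [87. 52. 50.] [ 0.6264 -0.1191] [13. 13.] 90
[343.2 241.6] 176 [61. 64. 63.] [ 0.6224 -0.2054] [14.1 14.1] 45
[340.  271.7] 270 [89. 89. 88.] [ 0.5403 -0.1984] [31.1 13.4] 45
[375.5 266.9] 284 [56. 58. 58.] [ 0.5556 -0.2945] [18.4 18.4] 45
[408.9 268.5] 279 [68. 72. 72.] [ 0.5536 -0.3856] [21. 21.] 90
[306.9 270.1] 172 [91. 54. 53.] [ 0.5423 -0.1087] [14. 14.] 90
[412.2 304.3] 289 [52. 55. 54.] [ 0.4569 -0.3957] [18. 18.] 90
[371.1 303.9] 184 [61. 65. 64.] [ 0.4556 -0.2843] [14. 14.] 90
[337.3 313.1] 217 [69. 72. 72.] [ 0.4288 -0.1937] [17.7 17. ] 45
```

```bash
sed -i 's/x0=(.5,.17,-.1)/x0=(.52,.117,-.12)/' m.py; python3 - <<'E'
from m import *
i=cv2.imread('pics/top0.png')[:,:,::-1].copy()
p,idx,e,pts=casepose(i); print(p,np.degrees(p[2]),idx,e,np.round(pts,3))
c,s=np.cos(p[2]),np.sin(p[2]); R=np.array([[c,-s],[s,c]])
kn=np.array([.68290995,.11049054,.18573993]); h=p[:2]+R@[.075,0]; d=R.T@(kn[:2]-h)
print('lid',np.degrees(np.arctan2(kn[2]-.03,-d[0])-np.arctan2(.025,.175)),d)
for w in W: print(np.round(p[:2]+R@(np.array(w[:2])/1e3),4))
E
```

```text
[ 0.53061914  0.12587828 -0.10876803] -6.231949192320027 [np.int64(0), np.int64(1), np.int64(2), np.int64(3), np.int64(4), np.int64(5), np.int64(6)] [ 0.   0.2 -0.1 -0.2 -0.1  0.  -0.   0.3  0.1  0.1  0.2 -0.4  0.   0. ] [[0.575 0.219]
 [0.568 0.156]
 [0.561 0.092]
 [0.554 0.027]
 [0.507 0.221]
 [0.499 0.153]
 [0.489 0.059]]
lid 108.49122163520646 [0.07806126 0.00123492]
[0.5748 0.2176]
[0.5679 0.154 ]
[0.5609 0.0904]
[0.554  0.0268]
[0.5066 0.219 ]
[0.4992 0.1514]
[0.489 0.058]
```

{"fn": "drive_tool", "kwargs": {"increments": [[[-1, 0, 0, 0, -0.03], [-1, 0, 0, 0, -0.0474], [-1, 0, 0, 0, -0.0474]]], "squeeze": 20}}

```text
time_s: 0.52
tcp_pos: [0.267, 0.6198, 0.2372]
eef_rot: [180.0, 0.0, -6.3]
contact_force: [0.3, -0.4, -0.6]
gripper_width: 0.0632
gripper_force: 0.0
```

```bash
cat >> m.py <<'E'
P0=np.array([.53062,.12588]); YAW=np.radians(-6.232); RC=np.array([[np.cos(YAW),-np.sin(YAW)],[np.sin(YAW),np.cos(YAW)]])
cf=lambda q:RC.T@(np.array(q[:2])-P0)*1e3
def st():
    s=r.get_state(); print('t %.1f'%s['time_s'],'case',np.round(cf(s['tcp_pos']),1),'z %.1f'%(s['tcp_pos'][2]*1e3),'yawrel %.2f'%(s['eef_rot'][2]+6.232),'F',np.round(s['contact_force'],1),'w %.1f'%(s['gripper_width']*1e3),'j',np.round(s['joints']))
E
python3 - <<'E'
from m import *
st(); print(cf([.267,.62]))
for q in [(.5415,.370),(.6224,-.2054),(.5403,-.1984),(.5556,-.2945),(.5536,-.3856),(.4569,-.3957),(.4556,-.2843),(.4288,-.1937),(.6365,-.2932),(.6264,-.1191),(.5423,-.1087)]: print(np.round(cf(q)))
E
```

```text
t 0.5 case [-315.6  462.3] z 237.2 yawrel -0.06 F [ 0.3 -0.4 -0.6] w 63.2 j [ 83.  21.   1.  -0. -70.   1.]
[-315.70112298  462.58283555]
[-16. 244.]
[ 127. -319.]
[  45. -321.]
[  70. -415.]
[  78. -506.]
[ -17. -527.]
[ -30. -416.]
[ -67. -329.]
[ 151. -405.]
[ 122. -233.]
[  37. -232.]
```

{"fn": "drive_tool", "kwargs": {"increments": [[[-1, 0.833, 0.607, 0, 0], [-1, 0.833, 0.607, 0, 0]]]}}

```text
time_s: 0.78
tcp_pos: [0.3589, 0.5359, 0.2372]
eef_rot: [180.0, 0.0, -6.3]
contact_force: [1.8, 0.8, 0.6]
gripper_width: 0.0431
gripper_force: 0.0
```

{"fn": "drive_tool", "kwargs": {"increments": [[[-1, 0.833, 0.607, 0, 0], [-1, 0.833, 0.607, 0, 0]]]}}

```text
time_s: 1.02
tcp_pos: [0.4511, 0.4519, 0.2376]
eef_rot: [-180.0, -0.0, -6.4]
contact_force: [0.5, 0.8, 0.1]
gripper_width: 0.0232
gripper_force: 0.0
```

{"fn": "drive_tool", "kwargs": {"increments": [[[-1, 0.834, 0.607, 0, 0], [-1, 0.834, 0.607, 0, 0], [-1, 0.834, 0.607, 0.2, 0], [-1, 0.834, 0.607, 0.2, 0], [-1, 0.834, 0.607, 0.2, 0]]]}}

```text
time_s: 1.65
tcp_pos: [0.5414, 0.3706, 0.2142]
eef_rot: [-180.0, -0.0, -6.3]
contact_force: [-0.1, 0.7, 1.3]
gripper_width: 0.0003
gripper_force: 0.0
```

```bash
python3 - <<'E'
from m import *
st(); a=capture('top');b=capture('scene')
f=lambda i,x,y,w,h,s:cv2.convertScaleAbs(cv2.resize(i[y:y+h,x:x+w],None,fx=s,fy=s,interpolation=cv2.INTER_CUBIC),alpha=1.6)
save(np.hstack([f(a,60,215,100,100,4),f(b,490,190,100,100,4)]),'d1.png')
E
```

```text
t 1.6 case [-15.8 244.5] z 214.2 yawrel -0.03 F [-0.1  0.7  1.3] w 0.3 j [ 51.  20.  -4.   0. -67.  32.]
```

View pics/d1.png

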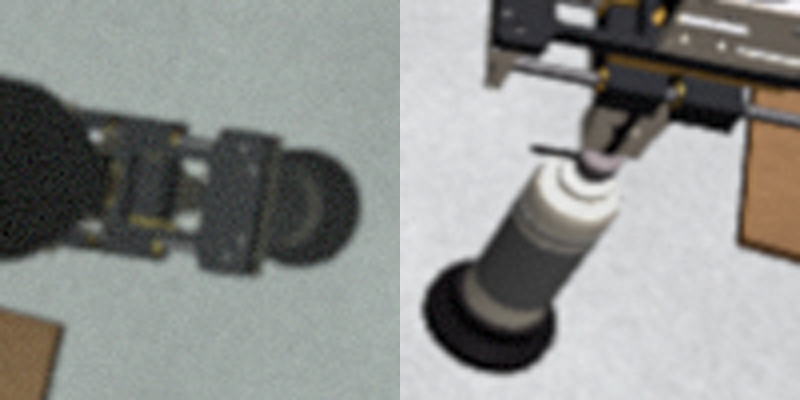

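{"fn": "drive_tool", "kwargs": {"increments": [[[-1, 0, 0, 0.07, 0], [-1, 0, 0, 0.11, 0], [-1, 0, 0, 0.13, 0], [-1, 0, 0, 0.14, 0], [-1, 0, 0, 0.14, 0]]]}}

```text
time_s: 2.38
tcp_pos: [0.5412, 0.3707, 0.1975]
eef_rot: [-179.9, -0.0, -6.2]
contact_force: [-3.0, 1.4, 5.5]
gripper_width: 0.0003
gripper_force: 3.1
```

{"fn": "drive_tool", "kwargs": {"increments": [[[-1, 0, 0, 0.015, 0], [-1, 0, 0, 0.025, 0], [-1, 0, 0, 0.025, 0], [-1, 0, 0, 0.025, 0]]]}}

```text
time_s: 2.88
tcp_pos: [0.5414, 0.3707, 0.1971]
eef_rot: [-179.9, -0.1, -6.2]
contact_force: [-9.4, 0.4, 19.3]
gripper_width: 0.0002
gripper_force: 9.8
```

{"fn": "drive_tool", "kwargs": {"increments": [[[-1, 0, 0, -0.1, 0], [-1, 0, 0, -0.3, 0], [0.136, 0, 0, -0.3, 0]]]}}

```text
time_s: 3.25
tcp_pos: [0.5423, 0.3705, 0.2317]
eef_rot: [-179.9, -0.1, -6.2]
contact_force: [0.2, -0.2, -0.0]
gripper_width: 0.0059
gripper_force: 0.0
```

{"fn": "drive_tool", "kwargs": {"increments": [[[0.136, 0.12, 0.915, 0, 0], [0.136, 0.12, 0.915, 0, 0]]]}}

```text
time_s: 3.5
tcp_pos: [0.5432, 0.2575, 0.2285]
eef_rot: [179.9, 0.1, -6.2]
contact_force: [0.8, -0.4, 0.6]
gripper_width: 0.025
gripper_force: 0.0
```

```bash
cat >> m.py <<'E'
def look():
    st(); i=capture('top')
    for u,v,a,col,rc in parts(i):
        if col[0]-col[1]<20: print(np.round((u,v),1),a,np.round(cf(onz('top',(u,v),.015)),1),np.round(rc[1],1),round(rc[2]))
    return i
E
python3 - <<'E'
from m import *
look()
i=capture('top'); save(i,'e1.png')
c=cv2.imread('pics/top0.png')[:,:,::-1]
for im in (c,i): # cap top location in top pic for spring-back check
    h=im[250:280,95:115].astype(int); print(h.mean())
E
```

```text
t 3.5 case [ -1.7 132.2] z 228.5 yawrel 0.01 F [ 0.8 -0.4  0.6] w 25.0 j [ 44.  14. -10.  -0. -66.  40.]
[391.3 214.1] 239 [ 220.  -440.3] [13. 29.] 90
[343.2 241.6] 175 [ 127.1 -319.4] [14. 14.] 90
[340.  271.8] 273 [  44.7 -321.5] [31.8 13.4] 45
[375.5 266.9] 284 [  70.5 -415.1] [17.7 18.4] 45
[408.9 268.5] 276 [  78.3 -505.8] [21. 21.] 90
[412.2 304.3] 289 [ -16.7 -526.4] [18. 18.] 90
[371.1 303.9] 184 [ -30.1 -415.9] [14. 14.] 90
[337.3 313.1] 218 [ -66.6 -328.7] [17.7 17. ] 45
96.96833333333333
34.085
```

{"fn": "drive_tool", "kwargs": {"increments": [[[0.136, 0.12, 0.9156, 0, 0], [0.136, 0.12, 0.9156, 0, 0]]]}}

```text
time_s: 3.85
tcp_pos: [0.5457, 0.1469, 0.2289]
eef_rot: [180.0, 0.1, -6.2]
contact_force: [0.1, -1.1, 0.1]
gripper_width: 0.0484
gripper_force: 0.0
```

{"fn": "drive_tool", "kwargs": {"increments": [[[0.136, 0.12, 0.9156, 0, 0], [0.136, 0.12, 0.9156, 0, 0]]]}}

```text
time_s: 4.1
tcp_pos: [0.5481, 0.0358, 0.2291]
eef_rot: [180.0, 0.0, -6.3]
contact_force: [1.2, -0.6, 0.0]
gripper_width: 0.0494
gripper_force: 0.0
```

{"fn": "drive_tool", "kwargs": {"increments": [[[0.136, 0.12, 0.9156, 0, 0], [0.136, 0.12, 0.9156, 0, 0]]]}}

```text
time_s: 4.35
tcp_pos: [0.5505, -0.0751, 0.2291]
eef_rot: [180.0, 0.1, -6.3]
contact_force: [0.4, 0.0, 0.3]
gripper_width: 0.0501
gripper_force: 0.0
```

{"fn": "drive_tool", "kwargs": {"increments": [[[0.136, 0.12, 0.9156, 0.334, 0], [0.136, 0.12, 0.9156, 0.334, 0]]]}}

```text
time_s: 4.6
tcp_pos: [0.553, -0.1856, 0.1886]
eef_rot: [-180.0, 0.0, -6.3]
contact_force: [1.1, 0.6, -0.1]
gripper_width: 0.0499
gripper_force: 0.0
```

{"fn": "drive_tool", "kwargs": {"increments": [[[0.136, 0.12, 0.9156, 0.334, 0], [0.136, 0.12, 0.9156, 0.334, 0], [0.136, 0.12, 0.9156, 0.334, 0]]]}}

```text
time_s: 4.97
tcp_pos: [0.5538, -0.2974, 0.1461]
eef_rot: [-180.0, 0.3, -6.5]
contact_force: [-0.2, 0.6, -0.6]
gripper_width: 0.0499
gripper_force: 0.0
```

{"fn": "drive_tool", "kwargs": {"increments": [[[0.136, 0, 0, 0.45, 0], [0.136, 0, 0, 0.8, 0], [0.136, 0, 0, 0.94, 0], [0.136, 0, 0, 0.94, 0], [0.136, 0, 0, 0.94, 0]]], "squeeze": 6}}

```text
time_s: 5.6
tcp_pos: [0.5571, -0.2947, 0.0385]
eef_rot: [180.0, -0.1, -6.2]
contact_force: [-0.6, 0.6, 0.1]
gripper_width: 0.0497
gripper_force: 0.0
```

{"fn": "drive_tool", "kwargs": {"increments": [[[-1, 0, 0, 0, 0], [-1, 0, 0, 0, 0], [-1, 0, 0, 0, 0], [-1, 0, 0, 0, 0]]]}}

```text
time_s: 6.1
tcp_pos: [0.5562, -0.2946, 0.0377]
eef_rot: [180.0, -0.1, -6.2]
contact_force: [-0.3, 2.1, 5.8]
gripper_width: 0.0297
gripper_force: 6.0
```

```bash
python3 -c "
from m import *
st()"
```

```text
t 6.1 case [  71.1 -415.3] z 37.7 yawrel 0.01 F [-0.3  2.1  5.8] w 29.7 j [-10.  27. -18.   0. -45.  94.]
```

{"fn": "drive_tool", "kwargs": {"increments": [[[0, 0, 0, 0, 0], [0, 0, 0, 0, 0], [0, 0, 0, 0, 0.0275], [0, 0, 0, 0, 0.055], [0, 0, 0, 0, 0.083]]]}}

```text
time_s: 6.72
tcp_pos: [0.5555, -0.2946, 0.0365]
eef_rot: [180.0, 0.0, -36.5]
contact_force: [-0.1, -0.1, -0.4]
gripper_width: 0.044
gripper_force: 0.0
```

{"fn": "drive_tool", "kwargs": {"increments": [[[0, 0, 0, 0, 0.028], [0, 0, 0, 0, 0.056], [0, 0, 0, 0, 0.084], [0, 0, 0, 0, 0.112], [0, 0, 0, 0, 0.14]]]}}

```text
time_s: 7.35
tcp_pos: [0.5555, -0.2947, 0.0365]
eef_rot: [180.0, 0.0, -86.9]
contact_force: [-0.5, 0.3, 0.4]
gripper_width: 0.0439
gripper_force: 0.0
```

{"fn": "drive_tool", "kwargs": {"increments": [[[0, 0, 0, 0, 0.027], [0, 0, 0, 0, 0.027], [-1, 0, 0, 0, 0.027], [-1, 0, 0, 0, 0.027], [-1, 0, 0, 0, 0.027]]], "squeeze": 12}}

```text
time_s: 7.98
tcp_pos: [0.5558, -0.2946, 0.0367]
eef_rot: [-180.0, 0.0, -96.2]
contact_force: [0.5, -0.0, -0.8]
gripper_width: 0.0298
gripper_force: 12.0
```

{"fn": "drive_tool", "kwargs": {"increments": [[[-1, 0, 0, 0, 0], [-1, 0, 0, -0.2, 0], [-1, 0, 0, -0.5, 0], [-1, 0, 0, -0.94, 0], [-1, 0, 0, -0.94, 0]]]}}

```text
time_s: 8.6
tcp_pos: [0.5583, -0.2954, 0.1544]
eef_rot: [-179.5, -0.1, -96.2]
contact_force: [0.2, -0.0, -1.3]
gripper_width: 0.0298
gripper_force: 12.0
```

```bash
python3 -c "
from m import *
st()"
```

```text
t 8.6 case [  73.2 -415.8] z 154.4 yawrel -89.95 F [ 0.2 -0.  -1.3] w 29.8 j [-10.  20. -12.   0. -58.   4.]
```

{"fn": "drive_tool", "kwargs": {"increments": [[[-1, 0, 0, 0, -0.028], [-1, 0, 0, 0, -0.056], [-1, 0, 0, 0, -0.084], [-1, 0, 0, 0, -0.112], [-1, 0, 0, 0, -0.14]]]}}

```text
time_s: 9.22
tcp_pos: [0.5551, -0.2943, 0.1484]
eef_rot: [180.0, 0.1, -45.5]
contact_force: [-0.3, -0.2, -1.4]
gripper_width: 0.0291
gripper_force: 12.0
```

{"fn": "drive_tool", "kwargs": {"increments": [[[-1, 0, 0, 0, -0.028], [-1, 0, 0, 0, -0.056], [-1, 0, 0, 0, -0.084], [-1, 0, 0, 0, -0.11], [-1, 0, 0, 0, -0.11]]]}}

```text
time_s: 9.85
tcp_pos: [0.5551, -0.2944, 0.1486]
eef_rot: [-180.0, 0.1, -6.3]
contact_force: [0.2, -0.4, -1.4]
gripper_width: 0.0299
gripper_force: 12.0
```

{"fn": "drive_tool", "kwargs": {"increments": [[[-1, -0.0612, -0.852, 0, 0], [-1, -0.0612, -0.852, 0, 0]]]}}

```text
time_s: 10.1
tcp_pos: [0.559, -0.1907, 0.1489]
eef_rot: [-180.0, 0.1, -6.5]
contact_force: [0.2, -0.6, -2.1]
gripper_width: 0.0301
gripper_force: 12.0
```

{"fn": "drive_tool", "kwargs": {"increments": [[[-1, -0.0612, -0.852, 0, 0], [-1, -0.0612, -0.852, 0, 0]]]}}

```text
time_s: 10.35
tcp_pos: [0.563, -0.0876, 0.1493]
eef_rot: [-180.0, 0.0, -6.4]
contact_force: [0.6, -0.9, -1.2]
gripper_width: 0.0296
gripper_force: 12.0
```

{"fn": "drive_tool", "kwargs": {"increments": [[[-1, -0.0612, -0.852, 0, 0], [-1, -0.0612, -0.852, 0, 0]]]}}

```text
time_s: 10.6
tcp_pos: [0.5669, 0.015, 0.1493]
eef_rot: [-180.0, 0.0, -6.4]
contact_force: [-0.6, -0.3, -1.0]
gripper_width: 0.0296
gripper_force: 12.0
```

{"fn": "drive_tool", "kwargs": {"increments": [[[-1, -0.0612, -0.852, 0, 0], [-1, -0.0612, -0.852, 0, 0]]]}}

```text
time_s: 10.85
tcp_pos: [0.5707, 0.1175, 0.1493]
eef_rot: [-180.0, 0.0, -6.4]
contact_force: [1.1, -0.1, -1.9]
gripper_width: 0.0298
gripper_force: 12.0
```

{"fn": "drive_tool", "kwargs": {"increments": [[[-1, -0.0612, -0.851, 0, 0], [-1, -0.0612, -0.851, 0, 0], [-1, -0.0612, -0.851, 0, 0], [-1, -0.0612, -0.851, 0, 0]]]}}

```text
time_s: 11.35
tcp_pos: [0.5743, 0.2172, 0.149]
eef_rot: [180.0, 0.1, -6.4]
contact_force: [0.6, -1.5, -1.5]
gripper_width: 0.0298
gripper_force: 12.0
```

{"fn": "drive_tool", "kwargs": {"increments": [[[-1, 0, 0, 0.3, 0], [-1, 0, 0, 0.6, 0], [-1, 0, 0, 0.65, 0], [-1, 0, 0, 0.65, 0]]]}}

```text
time_s: 11.85
tcp_pos: [0.5752, 0.2168, 0.0721]
eef_rot: [180.0, -0.0, -6.3]
contact_force: [0.5, 0.3, -0.8]
gripper_width: 0.0293
gripper_force: 12.0
```

```bash
python3 - <<'E'
from m import *
st(); a=capture('top');b=capture('scene')
f=lambda i,x,y,w,h,s:cv2.convertScaleAbs(cv2.resize(i[y:y+h,x:x+w],None,fx=s,fy=s,interpolation=cv2.INTER_CUBIC),alpha=1.6)
save(np.hstack([f(a,160,200,80,80,5),f(b,420,200,80,80,5)]),'d2.png')
E
```

```text
t 11.8 case [34.5 95.2] z 72.1 yawrel -0.08 F [ 0.5  0.3 -0.8] w 29.3 j [ 39.  24. -19.   0. -48.  45.]
```

View pics/d2.png

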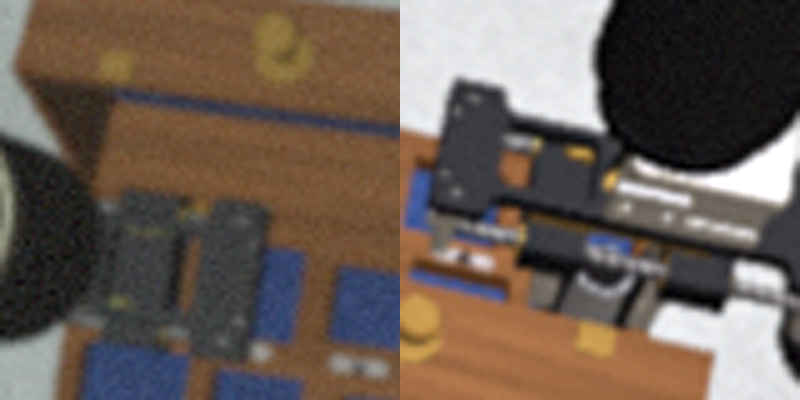

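{"fn": "drive_tool", "kwargs": {"increments": [[[-1, 0, 0, 0.04, 0], [-1, 0, 0, 0.08, 0], [-1, 0, 0, 0.1, 0], [-1, 0, 0, 0.1, 0]]]}}

```text
time_s: 12.45
tcp_pos: [0.5746, 0.2174, 0.0593]
eef_rot: [180.0, 0.0, -6.2]
contact_force: [0.7, 0.0, -1.1]
gripper_width: 0.0298
gripper_force: 12.0
```

{"fn": "drive_tool", "kwargs": {"increments": [[[-1, 0, 0, 0.03, 0], [-1, 0, 0, 0.053, 0], [-1, 0, 0, 0.053, 0], [-1, 0, 0, 0.053, 0]]]}}

```text
time_s: 12.95
tcp_pos: [0.5748, 0.2174, 0.0532]
eef_rot: [180.0, 0.0, -6.2]
contact_force: [-0.5, 1.5, -1.2]
gripper_width: 0.0297
gripper_force: 12.0
```

{"fn": "drive_tool", "kwargs": {"increments": [[[-0.1, 0, 0, 0, 0], [-0.1, 0, 0, 0, 0], [-0.1, 0, 0, -0.2, 0], [-0.1, 0, 0, -0.6, 0], [-0.1, 0, 0, -0.803, 0]]]}}

```text
time_s: 13.58
tcp_pos: [0.5758, 0.2179, 0.1524]
eef_rot: [-179.9, -0.2, -6.2]
contact_force: [-0.4, 0.8, -0.9]
gripper_width: 0.0395
gripper_force: 0.0
```

{"fn": "drive_tool", "kwargs": {"increments": [[[0.136, -0.0708, 0.8646, 0, 0], [0.136, -0.0708, 0.8646, 0, 0], [0.136, -0.0708, 0.8646, 0, 0]]]}}

```text
time_s: 13.95
tcp_pos: [0.5544, 0.1129, 0.1502]
eef_rot: [-180.0, -0.0, -6.4]
contact_force: [-0.7, 1.0, -0.1]
gripper_width: 0.0495
gripper_force: 0.0
```

```bash
python3 - <<'E'
from m import *
i=look(); save(cv2.convertScaleAbs(cv2.resize(i[180:330,90:450],None,fx=2.2,fy=2.2),alpha=1.6),'d3.png')
E
```

```text
t 13.9 case [ 25.  -10.4] z 150.2 yawrel -0.16 F [-0.7  1.  -0.1] w 49.5 j [ 31.  15. -20.  -0. -55.  52.]
[391.5 214. ] 246 [ 220.2 -440.9] [14. 29.] 90
[343.2 241.6] 178 [ 127.2 -319.4] [14.1 14.1] 45
[340.1 271.9] 283 [  44.4 -321.6] [31.8 13.4] 45
[405.5 279. ] 586 [  48.9 -500.2] [22.1 41.9] 23
[371.1 304. ] 186 [ -30.3 -416. ] [14. 14.] 90
[337.3 313.1] 218 [ -66.6 -328.7] [17.7 17. ] 45
```

View pics/d3.png

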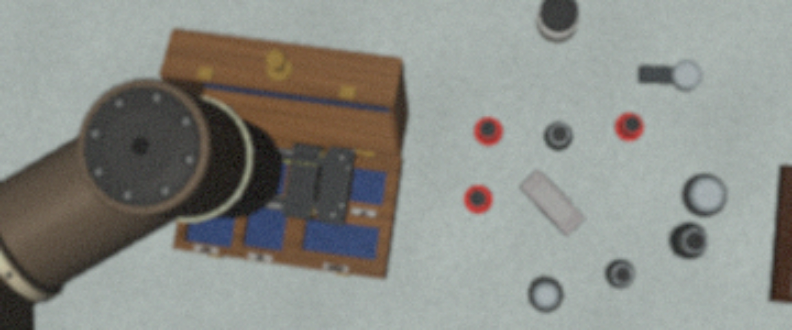

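```bash
python3 - <<'E'
from m import *
i=capture('top')[265:315,380:430].astype(np.uint8)
g=cv2.resize(cv2.GaussianBlur(i,(3,3),0),None,fx=4,fy=4,interpolation=cv2.INTER_CUBIC)
d=(np.abs(g.astype(int)-np.median(i,(0,1))).sum(2)>50).astype(np.uint8)
m=cv2.erode(d,np.ones((9,9),np.uint8)); n,l=cv2.connectedComponents(m)
for k in range(1,n):
    c=cv2.findContours((l==k).astype(np.uint8),0,1)[0][0]
    if cv2.contourArea(c)<200: continue
    (u,v),rr=cv2.minEnclosingCircle(c); uv=(380+(u+.5)/4-.5,265+(v+.5)/4-.5); print(uv,rr/4,cf(onz('top',uv,.015)))
print(cf(onz('top',(403.2-.5,289.1-.5),.015)))
E
```

```text
(409.125, 268.625) 9.620965957641602 [  78.03502932 -506.53547752]
(402.17255210876465, 289.0838680267334) 8.137866020202637 [  20.55952615 -494.39913147]
[  22.04335302 -495.66383785]
```

{"fn": "drive_tool", "kwargs": {"increments": [[[0.3, 0.0878, 0.8304, 0, 0], [0.3, 0.0878, 0.8304, 0, 0]]]}}

```text
time_s: 14.3
tcp_pos: [0.555, 0.0146, 0.1495]
eef_rot: [180.0, 0.0, -6.2]
contact_force: [0.7, 0.7, -1.2]
gripper_width: 0.0562
gripper_force: 0.0
```

{"fn": "drive_tool", "kwargs": {"increments": [[[0.3, 0.0878, 0.8304, 0, 0], [0.3, 0.0878, 0.8304, 0, 0]]]}}

```text
time_s: 14.55
tcp_pos: [0.5548, -0.0864, 0.1496]
eef_rot: [180.0, -0.0, -6.2]
contact_force: [0.6, 0.4, -0.4]
gripper_width: 0.0573
gripper_force: 0.0
```

{"fn": "drive_tool", "kwargs": {"increments": [[[0.3, 0.0878, 0.8304, 0, 0], [0.3, 0.0878, 0.8304, 0, 0]]]}}

```text
time_s: 14.8
tcp_pos: [0.5546, -0.1869, 0.1495]
eef_rot: [180.0, -0.0, -6.2]
contact_force: [1.5, 0.2, 0.0]
gripper_width: 0.0568
gripper_force: 0.0
```

{"fn": "drive_tool", "kwargs": {"increments": [[[0.3, 0.0878, 0.8304, 0, 0], [0.3, 0.0878, 0.8304, 0, 0]]]}}

```text
time_s: 15.05
tcp_pos: [0.5544, -0.2873, 0.1493]
eef_rot: [180.0, -0.0, -6.2]
contact_force: [-0.0, 0.8, -0.1]
gripper_width: 0.0568
gripper_force: 0.0
```

{"fn": "drive_tool", "kwargs": {"increments": [[[0.3, 0.0878, 0.8304, 0.083, 0], [0.3, 0.0878, 0.8304, 0.083, 0], [0.3, 0.0878, 0.8304, 0.083, 0]]]}}

```text
time_s: 15.42
tcp_pos: [0.5534, -0.3878, 0.1381]
eef_rot: [-180.0, 0.1, -6.4]
contact_force: [0.6, 1.5, 0.0]
gripper_width: 0.057
gripper_force: 0.0
```

{"fn": "drive_tool", "kwargs": {"increments": [[[0.3, 0, 0, 0.45, 0], [0.3, 0, 0, 0.8, 0], [0.3, 0, 0, 0.92, 0], [0.3, 0, 0, 0.925, 0], [0.3, 0, 0, 0.925, 0]]], "squeeze": 12}}

```text
time_s: 16.05
tcp_pos: [0.5548, -0.386, 0.0305]
eef_rot: [179.9, -0.1, -6.2]
contact_force: [-0.2, -0.3, 0.2]
gripper_width: 0.0568
gripper_force: 0.0
```

{"fn": "drive_tool", "kwargs": {"increments": [[[-1, 0, 0, 0, 0], [-1, 0, 0, 0, 0], [-1, 0, 0, 0, 0], [-1, 0, 0, 0, 0]]]}}

```text
time_s: 16.55
tcp_pos: [0.5539, -0.386, 0.0299]
eef_rot: [180.0, -0.1, -6.2]
contact_force: [-0.9, 2.1, 6.0]
gripper_width: 0.0434
gripper_force: 12.0
```

```bash
python3 -c "
from m import *
st()"
```

```text
t 16.6 case [  78.7 -506.4] z 29.9 yawrel 0.00 F [-0.9  2.1  6. ] w 43.4 j [-18.  31. -12.   0. -47. 102.]
```

{"fn": "drive_tool", "kwargs": {"increments": [[[-1, 0, 0, -0.08, 0], [-1, 0.1, 0, -0.08, 0], [-1, 0.3, 0, -0.08, 0], [-1, 0.3, 0, -0.04, 0], [-1, 0.3, 0, -0.005, 0]]]}}

```text
time_s: 17.18
tcp_pos: [0.5894, -0.3896, 0.0293]
eef_rot: [180.0, 0.0, -6.2]
contact_force: [-2.4, 6.8, 17.5]
gripper_width: 0.044
gripper_force: 12.0
```

{"fn": "drive_tool", "kwargs": {"increments": [[[-1, 0, 0, 0.005, 0], [0.25, 0, 0, 0.005, 0], [0.25, 0, 0, 0.005, 0], [0.25, 0, 0, 0.005, 0], [0.25, 0, 0, 0.005, 0.028]]]}}

```text
time_s: 17.8
tcp_pos: [0.5888, -0.3898, 0.0284]
eef_rot: [-180.0, 0.0, -16.5]
contact_force: [-0.2, 0.0, 0.3]
gripper_width: 0.0547
gripper_force: 0.0
```

{"fn": "drive_tool", "kwargs": {"increments": [[[0.25, 0, 0, 0, 0.028], [0.25, 0, 0, 0, 0.056], [0.25, 0, 0, 0, 0.084], [0.25, 0, 0, 0, 0.112], [0.25, 0, 0, 0, 0.14]]]}}

```text
time_s: 18.42
tcp_pos: [0.5889, -0.3898, 0.0285]
eef_rot: [180.0, 0.0, -67.1]
contact_force: [0.1, -0.8, -0.5]
gripper_width: 0.0546
gripper_force: 0.0
```

{"fn": "drive_tool", "kwargs": {"increments": [[[0.25, 0, 0, 0, 0.028], [0.25, 0, 0, 0, 0.056], [0.25, 0, 0, 0, 0.082], [0.25, 0, 0, 0, 0.082], [-1, 0, 0, 0, 0.082]]]}}

```text
time_s: 19.05
tcp_pos: [0.5889, -0.3897, 0.0285]
eef_rot: [180.0, 0.0, -96.0]
contact_force: [-0.4, 1.3, -0.5]
gripper_width: 0.0495
gripper_force: 0.0
```

{"fn": "drive_tool", "kwargs": {"increments": [[[-1, 0, 0, 0, 0], [-1, 0, 0, 0, 0], [-1, 0, 0, 0, 0], [-1, 0, 0, 0, 0]]]}}

```text
time_s: 19.55
tcp_pos: [0.589, -0.3897, 0.0286]
eef_rot: [180.0, 0.0, -96.2]
contact_force: [0.7, -0.4, -0.6]
gripper_width: 0.044
gripper_force: 12.0
```

{"fn": "drive_tool", "kwargs": {"increments": [[[-1, 0, 0, -0.2, 0], [-1, 0, 0, -0.5, 0], [-1, 0, 0, -0.9, 0], [-1, 0, 0, -1, -0.0], [-1, 0, 0, -1, -0.0]]]}}

```text
time_s: 20.18
tcp_pos: [0.5891, -0.3895, 0.1492]
eef_rot: [-179.9, 0.0, -96.3]
contact_force: [0.8, -0.5, -2.4]
gripper_width: 0.0435
gripper_force: 12.0
```

```bash
python3 -c "
from m import *
st()"
```

```text
t 20.2 case [ 114.1 -506. ] z 149.2 yawrel -90.02 F [ 0.8 -0.5 -2.4] w 43.5 j [-18.  27.  -1.  -0. -62.  11.]
```

{"fn": "drive_tool", "kwargs": {"increments": [[[-1, 0, 0, 0, -0.028], [-1, 0, 0, 0, -0.056], [-1, 0, 0, 0, -0.084], [-1, 0, 0, 0, -0.112], [-1, 0, 0, 0, -0.14]]]}}

```text
time_s: 20.8
tcp_pos: [0.5879, -0.389, 0.1458]
eef_rot: [179.9, 0.2, -45.5]
contact_force: [-0.4, 0.7, -1.4]
gripper_width: 0.0436
gripper_force: 12.0
```

{"fn": "drive_tool", "kwargs": {"increments": [[[-1, 0, 0, 0, -0.028], [-1, 0, 0, 0, -0.056], [-1, 0, 0, 0, -0.084], [-1, 0, 0, 0, -0.11], [-1, 0, 0, 0, -0.11]]]}}

```text
time_s: 21.42
tcp_pos: [0.588, -0.3892, 0.1463]
eef_rot: [-179.9, 0.2, -6.3]
contact_force: [-0.6, 0.3, -1.0]
gripper_width: 0.0436
gripper_force: 12.0
```

{"fn": "drive_tool", "kwargs": {"increments": [[[-1, -0.2058, -0.8278, 0, 0], [-1, -0.2058, -0.8278, 0, 0]]]}}

```text
time_s: 21.68
tcp_pos: [0.574, -0.2866, 0.147]
eef_rot: [-180.0, 0.1, -6.5]
contact_force: [1.6, -0.2, -1.3]
gripper_width: 0.0436
gripper_force: 12.0
```

{"fn": "drive_tool", "kwargs": {"increments": [[[-1, -0.2058, -0.8278, 0, 0], [-1, -0.2058, -0.8278, 0, 0]]]}}

```text
time_s: 21.92
tcp_pos: [0.5604, -0.1846, 0.1476]
eef_rot: [-180.0, 0.1, -6.5]
contact_force: [0.7, 0.8, -0.3]
gripper_width: 0.0439
gripper_force: 12.0
```

{"fn": "drive_tool", "kwargs": {"increments": [[[-1, -0.2058, -0.8278, 0, 0], [-1, -0.2058, -0.8278, 0, 0]]]}}

```text
time_s: 22.18
tcp_pos: [0.5467, -0.0833, 0.1478]
eef_rot: [180.0, 0.1, -6.5]
contact_force: [-0.2, -0.2, -1.4]
gripper_width: 0.0433
gripper_force: 12.0
```

{"fn": "drive_tool", "kwargs": {"increments": [[[-1, -0.2058, -0.8278, 0, 0], [-1, -0.2058, -0.8278, 0, 0]]]}}

```text
time_s: 22.42
tcp_pos: [0.533, 0.0181, 0.1479]
eef_rot: [180.0, 0.1, -6.5]
contact_force: [0.6, -0.2, -1.6]
gripper_width: 0.0441
gripper_force: 12.0
```

{"fn": "drive_tool", "kwargs": {"increments": [[[-1, -0.2058, -0.8278, 0, 0], [-1, -0.2058, -0.8278, 0, 0]]]}}

```text
time_s: 22.68
tcp_pos: [0.5194, 0.1195, 0.1479]
eef_rot: [180.0, 0.0, -6.4]
contact_force: [0.6, -0.1, -1.7]
gripper_width: 0.0437
gripper_force: 12.0
```

{"fn": "drive_tool", "kwargs": {"increments": [[[-1, -0.2058, -0.8278, 0, 0], [-1, -0.2058, -0.8278, 0, 0], [-1, -0.2058, -0.8278, 0, 0]]]}}

```text
time_s: 23.05
tcp_pos: [0.5058, 0.2212, 0.1477]
eef_rot: [180.0, 0.0, -6.3]
contact_force: [0.2, 0.2, -0.9]
gripper_width: 0.0435
gripper_force: 12.0
```

{"fn": "drive_tool", "kwargs": {"increments": [[[-1, 0, 0, 0.4, 0], [-1, 0, 0, 0.68, 0], [-1, 0, 0, 0.72, 0], [-1, 0, 0, 0.76, 0], [-1, 0, 0, 0.8, 0]]]}}

```text
time_s: 23.68
tcp_pos: [0.5074, 0.2193, 0.0537]
eef_rot: [-179.9, -0.1, -6.3]
contact_force: [-0.3, 0.4, -0.8]
gripper_width: 0.0437
gripper_force: 12.0
```

```bash
python3 -c "
from m import *
st()"
```

```text
t 23.7 case [-33.2  90.3] z 53.7 yawrel -0.05 F [-0.3  0.4 -0.8] w 43.7 j [ 44.  20. -28.   0. -42.  40.]
```

{"fn": "drive_tool", "kwargs": {"increments": [[[-1, 0, 0, 0.04, 0], [-1, 0, 0, 0.06, 0], [-1, 0, 0, 0.06, 0], [-1, 0, 0, 0.06, 0]]]}}

```text
time_s: 24.18
tcp_pos: [0.5067, 0.219, 0.0456]
eef_rot: [-180.0, -0.0, -6.2]
contact_force: [0.4, -0.4, -1.1]
gripper_width: 0.0429
gripper_force: 12.0
```

{"fn": "drive_tool", "kwargs": {"increments": [[[0.18, 0, 0, 0, 0], [0.18, 0, 0, 0, 0], [0.18, 0, 0, -0.2, 0], [0.18, 0, 0, -0.6, 0], [0.18, 0, 0, -0.86, 0]]]}}

```text
time_s: 24.8
tcp_pos: [0.5071, 0.2192, 0.1509]
eef_rot: [-179.9, -0.1, -6.2]
contact_force: [1.1, 0.0, -0.4]
gripper_width: 0.0516
gripper_force: 0.0
```

```bash
python3 - <<'E'
from m import *
look()
E
```

```text
t 24.8 case [-33.5  90.3] z 150.9 yawrel 0.01 F [ 1.1  0.  -0.4] w 51.6 j [ 44.  13. -22.   0. -55.  40.]
[391.5 214.1] 245 [ 219.9 -440.8] [13. 29.] 90
[343.2 241.7] 176 [ 127.  -319.4] [14. 14.] 90
[340.  271.7] 273 [  44.8 -321.4] [31.8 13.4] 45
[402.3 289. ] 294 [  20.8 -494.7] [18. 18.] 90
[371.1 304. ] 186 [ -30.3 -416. ] [14. 14.] 90
[337.3 313.2] 217 [ -66.8 -328.8] [17.7 17. ] 45
```

{"fn": "drive_tool", "kwargs": {"increments": [[[0.136, 0.0913, 0.9745, 0, 0], [0.136, 0.0913, 0.9745, 0, 0]]]}}

```text
time_s: 25.1
tcp_pos: [0.5045, 0.1004, 0.1489]
eef_rot: [-180.0, -0.0, -6.2]
contact_force: [0.4, -0.1, 0.7]
gripper_width: 0.0499
gripper_force: 0.0
```

{"fn": "drive_tool", "kwargs": {"increments": [[[0.136, 0.0913, 0.9745, 0, 0], [0.136, 0.0913, 0.9745, 0, 0]]]}}

```text
time_s: 25.35
tcp_pos: [0.5026, -0.0178, 0.1489]
eef_rot: [-180.0, -0.0, -6.2]
contact_force: [0.9, 0.1, 0.3]
gripper_width: 0.05
gripper_force: 0.0
```

{"fn": "drive_tool", "kwargs": {"increments": [[[0.136, 0.0913, 0.9745, 0, 0], [0.136, 0.0913, 0.9745, 0, 0]]]}}

```text
time_s: 25.6
tcp_pos: [0.5009, -0.1354, 0.1489]
eef_rot: [-180.0, -0.0, -6.2]
contact_force: [0.4, -0.2, 0.6]
gripper_width: 0.0498
gripper_force: 0.0
```

{"fn": "drive_tool", "kwargs": {"increments": [[[0.136, 0.0913, 0.9745, 0, 0], [0.136, 0.0913, 0.9745, 0, 0]]]}}

```text
time_s: 25.85
tcp_pos: [0.4991, -0.253, 0.1488]
eef_rot: [180.0, -0.0, -6.3]
contact_force: [1.0, 1.1, -0.2]
gripper_width: 0.0495
gripper_force: 0.0
```

{"fn": "drive_tool", "kwargs": {"increments": [[[0.136, 0.0913, 0.9745, 0, 0], [0.136, 0.0913, 0.9745, 0, 0], [0.136, 0.0913, 0.9745, 0, 0]]]}}

```text
time_s: 26.22
tcp_pos: [0.4966, -0.3717, 0.1478]
eef_rot: [180.0, 0.0, -6.5]
contact_force: [-0.5, 1.4, 0.0]
gripper_width: 0.0497
gripper_force: 0.0
```

{"fn": "drive_tool", "kwargs": {"increments": [[[0.136, 0, 0, 0.45, 0], [0.136, 0, 0, 0.8, 0], [0.136, 0, 0, 0.933, 0], [0.136, 0, 0, 0.933, 0], [0.136, 0, 0, 0.933, 0]]], "squeeze": 6}}

```text
time_s: 26.85
tcp_pos: [0.4988, -0.3686, 0.0385]
eef_rot: [179.9, -0.1, -6.2]
contact_force: [-0.2, -0.3, 0.6]
gripper_width: 0.0495
gripper_force: 0.0
```

{"fn": "drive_tool", "kwargs": {"increments": [[[0.136, 0, 0, 0, 0], [-1, 0, 0, 0, 0], [-1, 0, 0, 0, 0], [-1, 0, 0, 0, 0], [-1, 0, 0, 0, 0]]]}}

```text
time_s: 27.48
tcp_pos: [0.4975, -0.3683, 0.037]
eef_rot: [180.0, -0.0, -6.2]
contact_force: [-0.4, 1.0, 3.5]
gripper_width: 0.0299
gripper_force: 6.0
```

{"fn": "drive_tool", "kwargs": {"increments": [[[0, 0, 0, 0, 0], [0, 0, 0, 0, 0], [0, 0, 0, 0, 0.0275], [0, 0, 0, 0, 0.055], [0, 0, 0, 0, 0.083]]]}}

```text
time_s: 28.1
tcp_pos: [0.4973, -0.3683, 0.0365]
eef_rot: [180.0, 0.0, -36.5]
contact_force: [-1.2, -0.6, 0.3]
gripper_width: 0.0436
gripper_force: 0.0
```

{"fn": "drive_tool", "kwargs": {"increments": [[[0, 0, 0, 0, 0.028], [0, 0, 0, 0, 0.056], [0, 0, 0, 0, 0.084], [0, 0, 0, 0, 0.112], [0, 0, 0, 0, 0.14]]]}}

```text
time_s: 28.72
tcp_pos: [0.4973, -0.3683, 0.0364]
eef_rot: [180.0, 0.0, -86.9]
contact_force: [0.5, 0.5, -0.1]
gripper_width: 0.0435
gripper_force: 0.0
```

{"fn": "drive_tool", "kwargs": {"increments": [[[0, 0, 0, 0, 0.027], [0, 0, 0, 0, 0.027], [-1, 0, 0, 0, 0.027], [-1, 0, 0, 0, 0.027], [-1, 0, 0, 0, 0.027]]], "squeeze": 12}}

```text
time_s: 29.35
tcp_pos: [0.4975, -0.3683, 0.0367]
eef_rot: [-180.0, -0.0, -96.2]
contact_force: [-0.2, -0.0, -1.2]
gripper_width: 0.0297
gripper_force: 12.0
```

{"fn": "drive_tool", "kwargs": {"increments": [[[-1, 0, 0, 0, 0], [-1, 0, 0, -0.2, 0], [-1, 0, 0, -0.5, 0], [-1, 0, 0, -0.933, 0], [-1, 0, 0, -0.933, 0]]]}}

```text
time_s: 29.98
tcp_pos: [0.4998, -0.3695, 0.1533]
eef_rot: [-179.6, -0.2, -96.2]
contact_force: [-0.1, -0.1, -1.5]
gripper_width: 0.0299
gripper_force: 12.0
```

```bash
python3 -c "
from m import *
st()"
```

```text
t 30.0 case [  23.1 -495.8] z 153.3 yawrel -89.96 F [-0.1 -0.1 -1.5] w 29.9 j [-18.  19. -13.   0. -57.  12.]
```

{"fn": "drive_tool", "kwargs": {"increments": [[[-1, 0, 0, 0, -0.028], [-1, 0, 0, 0, -0.056], [-1, 0, 0, 0, -0.084], [-1, 0, 0, 0, -0.112], [-1, 0, 0, 0, -0.14]]]}}

```text
time_s: 30.6
tcp_pos: [0.4968, -0.3679, 0.1474]
eef_rot: [180.0, 0.1, -45.5]
contact_force: [-0.2, -0.3, -1.5]
gripper_width: 0.0293
gripper_force: 12.0
```

{"fn": "drive_tool", "kwargs": {"increments": [[[-1, 0, 0, 0, -0.028], [-1, 0, 0, 0, -0.056], [-1, 0, 0, 0, -0.084], [-1, 0, 0, 0, -0.11], [-1, 0, 0, 0, -0.11]]]}}

```text
time_s: 31.22
tcp_pos: [0.4969, -0.368, 0.1477]
eef_rot: [-180.0, 0.1, -6.3]
contact_force: [-0.3, -0.3, -1.1]
gripper_width: 0.0296
gripper_force: 12.0
```

{"fn": "drive_tool", "kwargs": {"increments": [[[-1, 0.022, -0.8778, 0, 0], [-1, 0.022, -0.8778, 0, 0]]]}}

```text
time_s: 31.48
tcp_pos: [0.511, -0.2625, 0.1479]
eef_rot: [-180.0, 0.1, -6.6]
contact_force: [0.6, 0.7, -1.3]
gripper_width: 0.0298
gripper_force: 12.0
```

{"fn": "drive_tool", "kwargs": {"increments": [[[-1, 0.022, -0.8778, 0, 0], [-1, 0.022, -0.8778, 0, 0]]]}}

```text
time_s: 31.72
tcp_pos: [0.5254, -0.1573, 0.1483]
eef_rot: [-180.0, 0.0, -6.5]
contact_force: [0.8, -0.0, -0.8]
gripper_width: 0.0297
gripper_force: 12.0
```

{"fn": "drive_tool", "kwargs": {"increments": [[[-1, 0.022, -0.8778, 0, 0], [-1, 0.022, -0.8778, 0, 0]]]}}

```text
time_s: 31.98
tcp_pos: [0.5396, -0.0528, 0.1484]
eef_rot: [-180.0, 0.0, -6.4]
contact_force: [0.3, -0.1, -1.5]
gripper_width: 0.03
gripper_force: 12.0
```

{"fn": "drive_tool", "kwargs": {"increments": [[[-1, 0.022, -0.8778, 0, 0], [-1, 0.022, -0.8778, 0, 0]]]}}

```text
time_s: 32.22
tcp_pos: [0.5537, 0.0517, 0.1484]
eef_rot: [-180.0, 0.0, -6.4]
contact_force: [0.3, -0.1, -1.0]
gripper_width: 0.0295
gripper_force: 12.0
```

{"fn": "drive_tool", "kwargs": {"increments": [[[-1, 0.022, -0.8778, 0, 0], [-1, 0.022, -0.8778, 0, 0], [-1, 0.022, -0.8778, 0, 0], [-1, 0.022, -0.8778, 0, 0]]]}}

```text
time_s: 32.72
tcp_pos: [0.5673, 0.1536, 0.148]
eef_rot: [180.0, 0.1, -6.4]
contact_force: [-0.3, -1.0, -1.4]
gripper_width: 0.0298
gripper_force: 12.0
```

{"fn": "drive_tool", "kwargs": {"increments": [[[-1, 0, 0, 0.3, 0], [-1, 0, 0, 0.58, 0], [-1, 0, 0, 0.62, 0], [-1, 0, 0, 0.66, 0], [-1, 0, 0, 0.72, 0]]]}}

```text
time_s: 33.35
tcp_pos: [0.5688, 0.154, 0.0634]
eef_rot: [-179.9, -0.1, -6.3]
contact_force: [1.0, 0.4, -1.3]
gripper_width: 0.0303
gripper_force: 12.0
```

```bash
python3 -c "
from m import *
st()"
```

```text
t 33.4 case [34.9 32.1] z 63.4 yawrel -0.05 F [ 1.   0.4 -1.3] w 30.3 j [ 34.  22. -23.   0. -45.  50.]
```

{"fn": "drive_tool", "kwargs": {"increments": [[[-1, 0, 0, 0.04, 0], [-1, 0, 0, 0.076, 0], [-1, 0, 0, 0.076, 0], [-1, 0, 0, 0.076, 0]]]}}

```text
time_s: 33.85
tcp_pos: [0.5679, 0.1539, 0.0532]
eef_rot: [-180.0, -0.0, -6.2]
contact_force: [-0.4, -0.4, -1.3]
gripper_width: 0.0298
gripper_force: 12.0
```

{"fn": "drive_tool", "kwargs": {"increments": [[[-0.1, 0, 0, 0, 0], [-0.1, 0, 0, 0, 0], [-0.1, 0, 0, -0.2, 0], [-0.1, 0, 0, -0.6, 0], [-0.1, 0, 0, -0.796, 0]]]}}

```text
time_s: 34.48
tcp_pos: [0.5689, 0.1543, 0.1514]
eef_rot: [-179.9, -0.2, -6.2]
contact_force: [-0.5, 0.4, -0.5]
gripper_width: 0.0396
gripper_force: 0.0
```

```bash
python3 - <<'E'
from m import *
look()
E
```

```text
t 34.5 case [34.9 32.4] z 151.4 yawrel 0.01 F [-0.5  0.4 -0.5] w 39.6 j [ 34.  16. -17.   0. -56.  50.]
[391.4 214.2] 246 [ 219.8 -440.6] [13. 29.] 90
[343.2 241.6] 178 [ 127.2 -319.4] [14.1 14.1] 45
[340.3 272. ] 278 [  44.2 -322.2] [31.8 13.4] 45
[371.1 304. ] 186 [ -30.3 -416. ] [14. 14.] 90
[337.3 313.1] 218 [ -66.6 -328.7] [17.7 17. ] 45
```

{"fn": "drive_tool", "kwargs": {"increments": [[[-0.05, 0, 0.976, 0, 0], [-0.05, 0, 0.976, 0, 0]]]}}

```text
time_s: 34.78
tcp_pos: [0.5547, 0.0364, 0.1488]
eef_rot: [-180.0, -0.0, -6.2]
contact_force: [1.1, -0.2, -0.4]
gripper_width: 0.0413
gripper_force: 0.0
```

{"fn": "drive_tool", "kwargs": {"increments": [[[-0.05, 0.388, 0.976, 0, 0], [-0.05, 0.388, 0.976, 0, 0], [-0.05, 0.388, 0.976, 0, 0]]]}}

```text
time_s: 35.15
tcp_pos: [0.5889, -0.0879, 0.1483]
eef_rot: [180.0, 0.0, -6.5]
contact_force: [-0.7, 1.0, 0.7]
gripper_width: 0.0415
gripper_force: 0.0
```

{"fn": "drive_tool", "kwargs": {"increments": [[[-0.05, 0.388, 0.976, 0, 0], [-0.05, 0.388, 0.976, 0, 0], [-0.05, 0.388, 0.976, 0, 0], [-0.05, 0.388, 0.976, 0, 0]]]}}

```text
time_s: 35.65
tcp_pos: [0.6219, -0.2053, 0.1482]
eef_rot: [-180.0, 0.0, -6.3]
contact_force: [-0.7, 1.3, -0.1]
gripper_width: 0.0416
gripper_force: 0.0
```

{"fn": "drive_tool", "kwargs": {"increments": [[[-0.05, 0, 0, 0.45, 0], [-0.05, 0, 0, 0.8, 0], [-0.05, 0, 0, 0.992, 0], [-0.05, 0, 0, 0.992, 0], [-0.05, 0, 0, 0.992, 0]]], "squeeze": 6}}

```text
time_s: 36.28
tcp_pos: [0.6231, -0.2047, 0.031]
eef_rot: [180.0, -0.1, -6.1]
contact_force: [-0.0, -0.1, 0.1]
gripper_width: 0.0415
gripper_force: 0.0
```

{"fn": "drive_tool", "kwargs": {"increments": [[[-0.05, 0, 0, 0, 0], [-1, 0, 0, 0, 0], [-1, 0, 0, 0, 0], [-1, 0, 0, 0, 0], [-1, 0, 0, 0, 0]]]}}

```text
time_s: 36.9
tcp_pos: [0.6225, -0.2056, 0.0302]
eef_rot: [180.0, -0.0, -6.2]
contact_force: [-1.4, 1.7, 6.1]
gripper_width: 0.0254
gripper_force: 6.0
```

{"fn": "drive_tool", "kwargs": {"increments": [[[-0.1, 0, 0, 0, 0], [-0.1, 0, 0, 0, 0], [-0.1, 0, 0, 0, 0.0275], [-0.1, 0, 0, 0, 0.055], [-0.1, 0, 0, 0, 0.083]]]}}

```text
time_s: 37.52
tcp_pos: [0.622, -0.2057, 0.0292]
eef_rot: [180.0, 0.0, -36.5]
contact_force: [-0.0, 0.4, 0.5]
gripper_width: 0.0398
gripper_force: 0.0
```

{"fn": "drive_tool", "kwargs": {"increments": [[[-0.1, 0, 0, 0, 0.028], [-0.1, 0, 0, 0, 0.056], [-0.1, 0, 0, 0, 0.084], [-0.1, 0, 0, 0, 0.112], [-0.1, 0, 0, 0, 0.14]]]}}

```text
time_s: 38.15
tcp_pos: [0.622, -0.2057, 0.0292]
eef_rot: [180.0, 0.0, -86.9]
contact_force: [-0.2, -0.2, -0.6]
gripper_width: 0.0397
gripper_force: 0.0
```

{"fn": "drive_tool", "kwargs": {"increments": [[[-0.1, 0, 0, 0, 0.027], [-0.1, 0, 0, 0, 0.027], [-1, 0, 0, 0, 0.027], [-1, 0, 0, 0, 0.027], [-1, 0, 0, 0, 0.027]]], "squeeze": 12}}

```text
time_s: 38.78
tcp_pos: [0.6222, -0.2056, 0.0296]
eef_rot: [-180.0, 0.0, -96.2]
contact_force: [-0.1, 0.4, -0.3]
gripper_width: 0.0257
gripper_force: 12.0
```

{"fn": "drive_tool", "kwargs": {"increments": [[[-1, 0, 0, 0, 0], [-1, 0, 0, -0.2, 0], [-1, 0, 0, -0.5, 0], [-1, 0, 0, -0.92, 0], [-1, 0, 0, -0.992, 0]]]}}

```text
time_s: 39.4
tcp_pos: [0.6242, -0.2059, 0.1529]
eef_rot: [-179.6, -0.0, -96.2]
contact_force: [-1.1, 0.3, -0.7]
gripper_width: 0.0254
gripper_force: 12.0
```

```bash
python3 -c "
from m import *
st()"
```

```text
t 39.4 case [ 129.1 -319.7] z 152.9 yawrel -89.96 F [-1.1  0.3 -0.7] w 25.4 j [ -1.  22.  -8.   0. -59.  -5.]
```

{"fn": "drive_tool", "kwargs": {"increments": [[[-1, 0, 0, 0, -0.028], [-1, 0, 0, 0, -0.056], [-1, 0, 0, 0, -0.084], [-1, 0, 0, 0, -0.112], [-1, 0, 0, 0, -0.14]]]}}

```text
time_s: 40.02
tcp_pos: [0.6217, -0.2054, 0.1478]
eef_rot: [180.0, 0.1, -45.5]
contact_force: [0.3, 0.2, -1.4]
gripper_width: 0.0255
gripper_force: 12.0
```

{"fn": "drive_tool", "kwargs": {"increments": [[[-1, 0, 0, 0, -0.028], [-1, 0, 0, 0, -0.056], [-1, 0, 0, 0, -0.084], [-1, 0, 0, 0, -0.11], [-1, 0, 0, 0, -0.11]]]}}

```text
time_s: 40.65
tcp_pos: [0.6218, -0.2055, 0.1479]
eef_rot: [-180.0, 0.1, -6.3]
contact_force: [0.2, -0.8, -0.8]
gripper_width: 0.0258
gripper_force: 12.0
```

{"fn": "drive_tool", "kwargs": {"increments": [[[-1, -0.388, -0.7983, 0, 0], [-1, -0.388, -0.7983, 0, 0]]]}}

```text
time_s: 40.9
tcp_pos: [0.5852, -0.1042, 0.148]
eef_rot: [-180.0, 0.1, -6.5]
contact_force: [1.3, 0.7, -0.5]
gripper_width: 0.0255
gripper_force: 12.0
```

{"fn": "drive_tool", "kwargs": {"increments": [[[-1, -0.388, -0.7983, 0, 0], [-1, -0.388, -0.7983, 0, 0]]]}}

```text
time_s: 41.15
tcp_pos: [0.5494, -0.0032, 0.1485]
eef_rot: [-180.0, 0.0, -6.5]
contact_force: [-0.6, 0.5, 0.6]
gripper_width: 0.0256
gripper_force: 12.0
```

{"fn": "drive_tool", "kwargs": {"increments": [[[-1, 0, -0.7983, 0, 0], [-1, 0, -0.7983, 0, 0], [-1, 0, -0.7983, 0, 0], [-1, 0, -0.7983, 0, 0]]]}}

```text
time_s: 41.65
tcp_pos: [0.5605, 0.0901, 0.1483]
eef_rot: [180.0, 0.0, -6.4]
contact_force: [-0.9, -0.6, -1.0]
gripper_width: 0.0254
gripper_force: 12.0
```

{"fn": "drive_tool", "kwargs": {"increments": [[[-1, 0, 0, 0.35, 0], [-1, 0, 0, 0.68, 0], [-1, 0, 0, 0.7, 0], [-1, 0, 0, 0.74, 0], [-1, 0, 0, 0.78, 0]]]}}

```text
time_s: 42.28
tcp_pos: [0.562, 0.0904, 0.0564]
eef_rot: [-179.9, -0.1, -6.3]
contact_force: [0.3, -0.0, -1.0]
gripper_width: 0.0257
gripper_force: 12.0
```

```bash
python3 -c "
from m import *
st()"
```

```text
t 42.3 case [ 35.  -31.8] z 56.4 yawrel -0.04 F [ 0.3 -0.  -1. ] w 25.7 j [ 29.  21. -26.   0. -43.  55.]
```

{"fn": "drive_tool", "kwargs": {"increments": [[[-1, 0, 0, 0.04, 0], [-1, 0, 0, 0.074, 0], [-1, 0, 0, 0.074, 0], [-1, 0, 0, 0.074, 0]]]}}

```text
time_s: 42.78
tcp_pos: [0.561, 0.0903, 0.0463]
eef_rot: [-180.0, -0.0, -6.2]
contact_force: [-0.8, -0.5, -1.4]
gripper_width: 0.0259
gripper_force: 12.0
```

{"fn": "drive_tool", "kwargs": {"increments": [[[-0.18, 0, 0, 0, 0], [-0.18, 0, 0, 0, 0], [-0.18, 0, 0, -0.2, 0], [-0.18, 0, 0, -0.6, 0], [-0.18, 0, 0, -0.854, 0]]]}}

```text
time_s: 43.4
tcp_pos: [0.5615, 0.0904, 0.1509]
eef_rot: [-180.0, -0.1, -6.2]
contact_force: [1.1, -0.6, -1.8]
gripper_width: 0.0358
gripper_force: 0.0
```

```bash
python3 - <<'E'
from m import *
look()
E
```

```text
t 43.4 case [ 34.6 -31.9] z 150.9 yawrel 0.01 F [ 1.1 -0.6 -1.8] w 35.8 j [ 29.  15. -20.   0. -55.  55.]
[391.1 214.1] 239 [ 219.9 -439.9] [13. 29.] 90
[340.1 271.8] 284 [  44.6 -321.6] [31.8 13.4] 45
[371.1 303.9] 184 [ -30.1 -415.9] [14. 14.] 90
[337.3 313.1] 218 [ -66.6 -328.8] [17.7 17. ] 45
```

{"fn": "drive_tool", "kwargs": {"increments": [[[-0.05, -0.1335, 0.8, 0, 0], [-0.05, -0.1335, 0.8, 0, 0]]]}}

```text
time_s: 43.7
tcp_pos: [0.5335, -0.0049, 0.1488]
eef_rot: [-180.0, -0.0, -6.2]
contact_force: [0.2, 0.2, 0.0]
gripper_width: 0.0412
gripper_force: 0.0
```

{"fn": "drive_tool", "kwargs": {"increments": [[[-0.05, -0.1335, 0.8, 0, 0], [-0.05, -0.1335, 0.8, 0, 0]]]}}

```text
time_s: 43.95
tcp_pos: [0.507, -0.0991, 0.1487]
eef_rot: [-180.0, 0.0, -6.3]
contact_force: [0.8, -0.5, 0.5]
gripper_width: 0.0419
gripper_force: 0.0
```

{"fn": "drive_tool", "kwargs": {"increments": [[[-0.05, -0.1335, 0.8, 0, 0], [-0.05, -0.1335, 0.8, 0, 0]]]}}

```text
time_s: 44.2
tcp_pos: [0.4808, -0.1928, 0.1487]
eef_rot: [180.0, -0.0, -6.3]
contact_force: [1.1, 0.4, 0.8]
gripper_width: 0.0416
gripper_force: 0.0
```

{"fn": "drive_tool", "kwargs": {"increments": [[[-0.05, -0.1335, 0.8, 0, 0], [-0.05, -0.1335, 0.8, 0, 0], [-0.05, -0.1335, 0.8, 0, 0]]]}}

```text
time_s: 44.58
tcp_pos: [0.4545, -0.2865, 0.1484]
eef_rot: [180.0, 0.0, -6.4]
contact_force: [-0.5, 0.3, -1.0]
gripper_width: 0.0419
gripper_force: 0.0
```

{"fn": "drive_tool", "kwargs": {"increments": [[[-0.05, 0, 0, 0.45, 0], [-0.05, 0, 0, 0.8, 0], [-0.05, 0, 0, 0.992, 0], [-0.05, 0, 0, 0.992, 0], [-0.05, 0, 0, 0.992, 0]]], "squeeze": 6}}

```text
time_s: 45.2
tcp_pos: [0.4563, -0.2844, 0.0305]
eef_rot: [180.0, -0.1, -6.2]
contact_force: [0.3, -0.0, -0.1]
gripper_width: 0.0416
gripper_force: 0.0
```

{"fn": "drive_tool", "kwargs": {"increments": [[[-0.05, 0, 0, 0, 0], [-1, 0, 0, 0, 0], [-1, 0, 0, 0, 0], [-1, 0, 0, 0, 0], [-1, 0, 0, 0, 0]]]}}

```text
time_s: 45.82
tcp_pos: [0.4557, -0.2846, 0.0301]
eef_rot: [180.0, -0.0, -6.2]
contact_force: [-0.7, 2.4, 5.9]
gripper_width: 0.0261
gripper_force: 6.0
```

{"fn": "drive_tool", "kwargs": {"increments": [[[-0.1, 0, 0, 0, 0], [-0.1, 0, 0, 0, 0], [-0.1, 0, 0, 0, 0.0275], [-0.1, 0, 0, 0, 0.055], [-0.1, 0, 0, 0, 0.083]]]}}

```text
time_s: 46.45
tcp_pos: [0.4553, -0.2845, 0.0294]
eef_rot: [180.0, 0.0, -36.5]
contact_force: [-0.4, 0.0, 1.0]
gripper_width: 0.0393
gripper_force: 0.0
```

{"fn": "drive_tool", "kwargs": {"increments": [[[-0.1, 0, 0, 0, 0.028], [-0.1, 0, 0, 0, 0.056], [-0.1, 0, 0, 0, 0.084], [-0.1, 0, 0, 0, 0.112], [-0.1, 0, 0, 0, 0.14]]]}}

```text
time_s: 47.08
tcp_pos: [0.4553, -0.2845, 0.0294]
eef_rot: [180.0, 0.0, -86.9]
contact_force: [0.9, 0.4, 0.1]
gripper_width: 0.0393
gripper_force: 0.0
```

{"fn": "drive_tool", "kwargs": {"increments": [[[-0.1, 0, 0, 0, 0.027], [-0.1, 0, 0, 0, 0.027], [-1, 0, 0, 0, 0.027], [-1, 0, 0, 0, 0.027], [-1, 0, 0, 0, 0.027]]], "squeeze": 12}}

```text
time_s: 47.7
tcp_pos: [0.4554, -0.2845, 0.0296]
eef_rot: [-180.0, 0.0, -96.2]
contact_force: [0.3, -0.1, -1.5]
gripper_width: 0.0255
gripper_force: 12.0
```

{"fn": "drive_tool", "kwargs": {"increments": [[[-1, 0, 0, 0, 0], [-1, 0, 0, -0.2, 0], [-1, 0, 0, -0.5, 0], [-1, 0, 0, -0.92, 0], [-1, 0, 0, -0.992, 0]]]}}

```text
time_s: 48.32
tcp_pos: [0.4573, -0.2851, 0.1522]
eef_rot: [-179.7, -0.1, -96.2]
contact_force: [0.3, -0.3, -0.5]
gripper_width: 0.0258
gripper_force: 12.0
```

```bash
python3 - <<'E'
from m import *
st(); a=capture('top');b=capture('scene')
f=lambda i,x,y,w,h,s:cv2.convertScaleAbs(cv2.resize(i[y:y+h,x:x+w],None,fx=s,fy=s,interpolation=cv2.INTER_CUBIC),alpha=1.6)
save(np.hstack([f(a,160,180,130,130,3),f(b,360,190,130,130,3)]),'d4.png')
E
```

```text
t 48.3 case [ -28.3 -416.5] z 152.2 yawrel -89.96 F [ 0.3 -0.3 -0.5] w 25.8 j [-11.  12. -24.   0. -54.   5.]
```

View pics/d4.png

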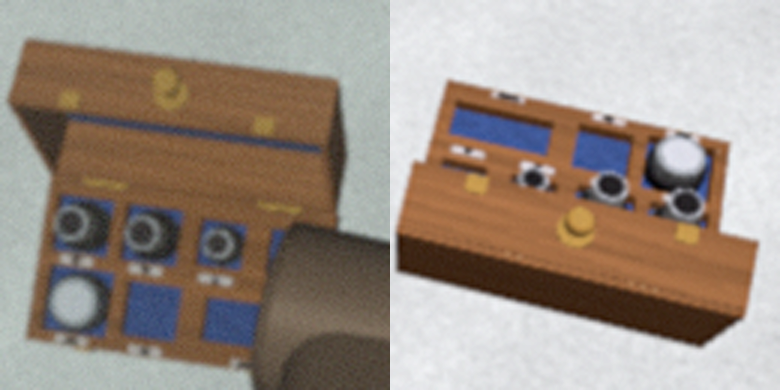

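{"fn": "drive_tool", "kwargs": {"increments": [[[-1, 0, 0, 0, -0.028], [-1, 0, 0, 0, -0.056], [-1, 0, 0, 0, -0.084], [-1, 0, 0, 0, -0.112], [-1, 0, 0, 0, -0.14]]]}}

```text
time_s: 49.05
tcp_pos: [0.4543, -0.2841, 0.1466]
eef_rot: [179.9, 0.2, -45.5]
contact_force: [0.4, -0.2, -0.6]
gripper_width: 0.0256
gripper_force: 12.0
```

{"fn": "drive_tool", "kwargs": {"increments": [[[-1, 0, 0, 0, -0.028], [-1, 0, 0, 0, -0.056], [-1, 0, 0, 0, -0.084], [-1, 0, 0, 0, -0.11], [-1, 0, 0, 0, -0.11]]]}}

```text
time_s: 49.68
tcp_pos: [0.4545, -0.2842, 0.147]
eef_rot: [-180.0, 0.2, -6.3]
contact_force: [-0.2, -0.4, -1.1]
gripper_width: 0.0257
gripper_force: 12.0
```

{"fn": "drive_tool", "kwargs": {"increments": [[[-1, 0.178, -0.8889, 0, 0], [-1, 0.178, -0.8889, 0, 0]]]}}

```text
time_s: 49.92
tcp_pos: [0.488, -0.1797, 0.1476]
eef_rot: [-180.0, 0.1, -6.6]
contact_force: [1.0, -0.4, -0.2]
gripper_width: 0.0257
gripper_force: 12.0
```

{"fn": "drive_tool", "kwargs": {"increments": [[[-1, 0.178, -0.8889, 0, 0], [-1, 0.178, -0.8889, 0, 0]]]}}

```text
time_s: 50.18
tcp_pos: [0.5211, -0.0751, 0.1478]
eef_rot: [180.0, 0.1, -6.5]
contact_force: [0.5, -0.2, -1.3]
gripper_width: 0.0263
gripper_force: 12.0
```

{"fn": "drive_tool", "kwargs": {"increments": [[[-1, 0.178, -0.8889, 0, 0], [-1, 0.178, -0.8889, 0, 0], [-1, 0.178, -0.8889, 0, 0], [-1, 0.178, -0.8889, 0, 0]]]}}

```text
time_s: 50.68
tcp_pos: [0.5532, 0.0265, 0.1476]
eef_rot: [180.0, 0.1, -6.4]
contact_force: [-0.6, -0.8, -1.2]
gripper_width: 0.0258
gripper_force: 12.0
```

{"fn": "drive_tool", "kwargs": {"increments": [[[-1, 0, 0, 0.35, 0], [-1, 0, 0, 0.68, 0], [-1, 0, 0, 0.7, 0], [-1, 0, 0, 0.74, 0], [-1, 0, 0, 0.78, 0]]]}}

```text
time_s: 51.3
tcp_pos: [0.555, 0.0266, 0.0564]
eef_rot: [-179.9, -0.1, -6.3]
contact_force: [0.5, 0.8, -1.6]
gripper_width: 0.0255
gripper_force: 12.0
```

```bash
python3 -c "
from m import *
st()"
```

```text
t 51.3 case [ 35. -96.] z 56.4 yawrel -0.04 F [ 0.5  0.8 -1.6] w 25.5 j [ 23.  20. -27.   0. -43.  61.]
```

{"fn": "drive_tool", "kwargs": {"increments": [[[-1, 0, 0, 0.04, 0], [-1, 0, 0, 0.074, 0], [-1, 0, 0, 0.074, 0], [-1, 0, 0, 0.074, 0]]]}}

```text
time_s: 51.8
tcp_pos: [0.554, 0.0267, 0.0463]
eef_rot: [-180.0, -0.0, -6.2]
contact_force: [-0.3, -0.5, -0.5]
gripper_width: 0.0256
gripper_force: 12.0
```

{"fn": "drive_tool", "kwargs": {"increments": [[[-0.18, 0, 0, 0, 0], [-0.18, 0, 0, 0, 0], [-0.18, 0, 0, -0.2, 0], [-0.18, 0, 0, -0.6, 0], [-0.18, 0, 0, -0.854, 0]]]}}

```text
time_s: 52.42
tcp_pos: [0.5546, 0.0268, 0.1509]
eef_rot: [-180.0, -0.1, -6.2]
contact_force: [0.5, -0.1, -0.1]
gripper_width: 0.0358
gripper_force: 0.0
```

```bash
python3 - <<'E'
from m import *
look()
E
```

```text
t 52.4 case [ 34.6 -95.9] z 150.9 yawrel 0.01 F [ 0.5 -0.1 -0.1] w 35.8 j [ 23.  14. -21.   0. -55.  61.]
[391.5 214.1] 246 [ 220. -441.] [29. 14.] 0
[340.2 271.8] 292 [  44.7 -321.8] [31.8 14.1] 45
[337.3 313.1] 219 [ -66.5 -328.7] [17.7 17. ] 45
```

{"fn": "drive_tool", "kwargs": {"increments": [[[0.09, -0.419, 0.97, 0, 0], [0.09, -0.419, 0.97, 0, 0], [0.09, -0.419, 0.97, 0, 0]]]}}

```text
time_s: 52.85
tcp_pos: [0.4889, -0.0861, 0.1487]
eef_rot: [-180.0, 0.0, -6.4]
contact_force: [0.9, -0.6, 0.4]
gripper_width: 0.0472
gripper_force: 0.0
```

{"fn": "drive_tool", "kwargs": {"increments": [[[0.09, -0.419, 0.97, 0, 0], [0.09, -0.419, 0.97, 0, 0], [0.09, -0.419, 0.97, 0, 0], [0.09, -0.419, 0.97, 0, 0]]]}}

```text
time_s: 53.35
tcp_pos: [0.4291, -0.194, 0.1488]
eef_rot: [-180.0, -0.0, -6.3]
contact_force: [1.5, 0.5, -0.1]
gripper_width: 0.0478
gripper_force: 0.0
```

{"fn": "drive_tool", "kwargs": {"increments": [[[0.09, 0, 0, 0.45, 0], [0.09, 0, 0, 0.8, 0], [0.09, 0, 0, 0.967, 0], [0.09, 0, 0, 0.967, 0], [0.09, 0, 0, 0.967, 0]]], "squeeze": 6}}

```text
time_s: 53.98
tcp_pos: [0.4299, -0.1933, 0.0333]
eef_rot: [180.0, -0.1, -6.2]
contact_force: [-0.4, 0.7, 0.1]
gripper_width: 0.0482
gripper_force: 0.0
```

{"fn": "drive_tool", "kwargs": {"increments": [[[0.09, 0, 0, 0, 0], [-1, 0, 0, 0, 0], [-1, 0, 0, 0, 0], [-1, 0, 0, 0, 0], [-1, 0, 0, 0, 0]]]}}

```text
time_s: 54.6
tcp_pos: [0.429, -0.1939, 0.033]
eef_rot: [-180.0, -0.0, -6.2]
contact_force: [-1.8, 1.9, 7.5]
gripper_width: 0.0316
gripper_force: 6.0
```

{"fn": "drive_tool", "kwargs": {"increments": [[[0.05, 0, 0, 0, 0], [0.05, 0, 0, 0, 0], [0.05, 0, 0, 0, 0.0275], [0.05, 0, 0, 0, 0.055], [0.05, 0, 0, 0, 0.083]]]}}

```text
time_s: 55.22
tcp_pos: [0.4285, -0.1939, 0.0324]
eef_rot: [180.0, 0.0, -36.5]
contact_force: [0.2, 0.3, 0.3]
gripper_width: 0.046
gripper_force: 0.0
```

{"fn": "drive_tool", "kwargs": {"increments": [[[0.05, 0, 0, 0, 0.028], [0.05, 0, 0, 0, 0.056], [0.05, 0, 0, 0, 0.084], [0.05, 0, 0, 0, 0.112], [0.05, 0, 0, 0, 0.14]]]}}

```text
time_s: 55.85
tcp_pos: [0.4285, -0.1939, 0.0324]
eef_rot: [180.0, 0.0, -86.9]
contact_force: [0.4, 1.1, -0.8]
gripper_width: 0.0461
gripper_force: 0.0
```

{"fn": "drive_tool", "kwargs": {"increments": [[[0.05, 0, 0, 0, 0.027], [0.05, 0, 0, 0, 0.027], [-1, 0, 0, 0, 0.027], [-1, 0, 0, 0, 0.027], [-1, 0, 0, 0, 0.027]]], "squeeze": 12}}

```text
time_s: 56.48
tcp_pos: [0.4287, -0.1939, 0.0326]
eef_rot: [-180.0, -0.0, -96.2]
contact_force: [0.4, 0.6, -0.7]
gripper_width: 0.0317
gripper_force: 12.0
```

{"fn": "drive_tool", "kwargs": {"increments": [[[-1, 0, 0, 0, 0], [-1, 0, 0, -0.2, 0], [-1, 0, 0, -0.5, 0], [-1, 0, 0, -0.92, 0], [-1, 0, 0, -0.967, 0]]]}}

```text
time_s: 57.1
tcp_pos: [0.4307, -0.1941, 0.152]
eef_rot: [-179.6, 0.0, -96.2]
contact_force: [1.1, -0.2, -2.6]
gripper_width: 0.0314
gripper_force: 12.0
```

```bash
python3 - <<'E'
from m import *
st()
E
```

```text
t 57.1 case [ -64.6 -328.9] z 152.0 yawrel -89.96 F [ 1.1 -0.2 -2.6] w 31.4 j [ -0.   6. -31.   0. -53.  -6.]
```

{"fn": "drive_tool", "kwargs": {"increments": [[[-1, 0, 0, 0, -0.028], [-1, 0, 0, 0, -0.056], [-1, 0, 0, 0, -0.084], [-1, 0, 0, 0, -0.112], [-1, 0, 0, 0, -0.14]]]}}

```text
time_s: 57.72
tcp_pos: [0.4279, -0.1937, 0.1477]
eef_rot: [180.0, 0.1, -45.5]
contact_force: [-0.5, -0.9, -0.3]
gripper_width: 0.0315
gripper_force: 12.0
```

{"fn": "drive_tool", "kwargs": {"increments": [[[-1, 0, 0, 0, -0.028], [-1, 0, 0, 0, -0.056], [-1, 0, 0, 0, -0.084], [-1, 0, 0, 0, -0.11], [-1, 0, 0, 0, -0.11]]]}}

```text
time_s: 58.35
tcp_pos: [0.428, -0.1937, 0.1478]
eef_rot: [-180.0, 0.1, -6.3]
contact_force: [0.1, -0.1, -1.6]
gripper_width: 0.0311
gripper_force: 12.0
```

{"fn": "drive_tool", "kwargs": {"increments": [[[-1, 0.0904, -0.9744, 0, 0], [-1, 0.0904, -0.9744, 0, 0]]]}}

```text
time_s: 58.6
tcp_pos: [0.452, -0.078, 0.1482]
eef_rot: [180.0, 0.0, -6.6]
contact_force: [1.3, -0.3, -1.5]
gripper_width: 0.0316
gripper_force: 12.0
```

{"fn": "drive_tool", "kwargs": {"increments": [[[-1, 0.0904, -0.9744, 0, 0], [-1, 0.0904, -0.9744, 0, 0]]]}}

```text
time_s: 58.85
tcp_pos: [0.4756, 0.0383, 0.1484]
eef_rot: [-180.0, 0.0, -6.5]
contact_force: [0.4, -0.9, -1.9]
gripper_width: 0.0315
gripper_force: 12.0
```

{"fn": "drive_tool", "kwargs": {"increments": [[[-1, 0.0904, -0.9744, 0, 0], [-1, 0.0904, -0.9744, 0, 0], [-1, 0.0904, -0.9744, 0, 0], [-1, 0.0904, -0.9744, 0, 0]]]}}

```text
time_s: 59.35
tcp_pos: [0.4985, 0.1512, 0.1478]
eef_rot: [179.9, 0.1, -6.4]
contact_force: [-0.2, -1.1, -2.0]
gripper_width: 0.0315
gripper_force: 12.0
```

{"fn": "drive_tool", "kwargs": {"increments": [[[-1, 0, 0, 0.35, 0], [-1, 0, 0, 0.64, 0], [-1, 0, 0, 0.68, 0], [-1, 0, 0, 0.71, 0], [-1, 0, 0, 0.75, 0]]]}}

```text
time_s: 59.98
tcp_pos: [0.5001, 0.1516, 0.0599]
eef_rot: [-179.9, -0.1, -6.3]
contact_force: [-0.2, 0.3, -0.6]
gripper_width: 0.0314
gripper_force: 12.0
```

```bash
python3 -c "
from m import *
st()"
```

```text
t 60.0 case [-33.2  22.2] z 59.9 yawrel -0.05 F [-0.2  0.3 -0.6] w 31.4 j [ 38.  17. -31.   0. -41.  45.]
```

{"fn": "drive_tool", "kwargs": {"increments": [[[-1, 0, 0, 0.04, 0], [-1, 0, 0, 0.079, 0], [-1, 0, 0, 0.079, 0], [-1, 0, 0, 0.079, 0]]]}}

```text
time_s: 60.48
tcp_pos: [0.4992, 0.1513, 0.0492]
eef_rot: [180.0, -0.0, -6.2]
contact_force: [0.5, -0.9, -1.1]
gripper_width: 0.0316
gripper_force: 12.0
```

{"fn": "drive_tool", "kwargs": {"increments": [[[-0.05, 0, 0, 0, 0], [-0.05, 0, 0, 0, 0], [-0.05, 0, 0, -0.2, 0], [-0.05, 0, 0, -0.6, 0], [-0.05, 0, 0, -0.829, 0]]]}}

```text
time_s: 61.1
tcp_pos: [0.4999, 0.1517, 0.151]
eef_rot: [-179.9, -0.1, -6.2]
contact_force: [0.5, 0.4, -0.9]
gripper_width: 0.0419
gripper_force: 0.0
```

```bash
python3 - <<'E'
from m import *
i=look()
for u,v,a,col,rc in parts(i):
    if col[0]-col[1]<20 and abs(u-340)<6 and abs(v-272)<8:
        print(rc)
g=cv2.resize(cv2.GaussianBlur(i[245:300,310:370],(3,3),0),None,fx=6,fy=6,interpolation=cv2.INTER_CUBIC)
# saturation/hue: bench is greenish-grey, box is pinkish-grey
for thr in (2,4,6):
  d=(g[...,0].astype(int)-np.median(g[...,0]))-(g[...,1].astype(int)-np.median(g[...,1]))
  for nm,m in (('col',d>thr),('abs',np.abs(g.astype(int)-np.median(g,(0,1))).sum(2)>thr*6)):
    c=max(cv2.findContours(m.astype(np.uint8),0,1)[0],key=cv2.contourArea); rc=cv2.minAreaRect(c)
    bp=cv2.boxPoints(rc); P=np.array([cf(onz('top',(310+(u+.5)/6-.5,245+(v+.5)/6-.5),.02)) for u,v in bp])
    e=[P[1]-P[0],P[2]-P[1]]; L=max(e,key=np.linalg.norm); M=cv2.moments(c); uv=(310+(M['m10']/M['m00']+.5)/6-.5,245+(M['m01']/M['m00']+.5)/6-.5)
    print(thr,nm,P.mean(0).round(1),cf(onz('top',uv,.02)).round(1),[round(np.linalg.norm(x),1) for x in e],'len ang',round(np.degrees(np.arctan2(L[1],L[0]))%180,1))
E
```

```text
t 61.1 case [-33.4  22.3] z 151.0 yawrel 0.01 F [ 0.5  0.4 -0.9] w 41.9 j [ 38.  11. -25.   0. -54.  45.]
[391.5 214.1] 244 [ 220.  -440.8] [13. 29.] 90
[340.1 271.8] 283 [  44.6 -321.8] [31.8 13.4] 45
((340.5000305175781, 272.0000305175781), (31.819805145263672, 13.435029029846191), 45.0)
2 col [  44.9 -322.9] [  44.8 -323.1] [np.float64(38.6), np.float64(88.8)] len ang 50.3
2 abs [  44.9 -322.6] [  44.7 -322.6] [np.float64(43.4), np.float64(92.4)] len ang 52.6
4 col [  44.9 -322.7] [  44.8 -323. ] [np.float64(34.7), np.float64(85.8)] len ang 50.7
4 abs [  44.8 -322.5] [  44.8 -322.3] [np.float64(39.8), np.float64(89.2)] len ang 52.6
6 col [  48.8 -312.1] [  55.  -303.6] [np.float64(28.3), np.float64(62.4)] len ang 42.1
6 abs [  44.8 -322.1] [  44.  -321.6] [np.float64(37.6), np.float64(86.1)] len ang 52.6
```

{"fn": "drive_tool", "kwargs": {"increments": [[[0.045, 0.2189, 0.957, 0, 0], [0.045, 0.2189, 0.957, 0, 0]]]}}

```text
time_s: 61.4
tcp_pos: [0.5128, 0.0334, 0.149]
eef_rot: [-180.0, -0.1, -6.1]
contact_force: [0.8, -1.6, -1.1]
gripper_width: 0.0458
gripper_force: 0.0
```

{"fn": "drive_tool", "kwargs": {"increments": [[[0.045, 0.2189, 0.957, 0, 0], [0.045, 0.2189, 0.957, 0, 0]]]}}

```text
time_s: 61.65
tcp_pos: [0.5264, -0.0847, 0.1488]
eef_rot: [-180.0, -0.0, -6.2]
contact_force: [0.6, 0.4, -0.2]
gripper_width: 0.0456
gripper_force: 0.0
```

{"fn": "drive_tool", "kwargs": {"increments": [[[0.045, 0.2189, 0.957, 0, 0], [0.045, 0.2189, 0.957, 0, 0], [0.045, 0.2189, 0.957, 0, 0]]]}}

```text
time_s: 62.02
tcp_pos: [0.5397, -0.2032, 0.1481]
eef_rot: [180.0, 0.0, -6.5]
contact_force: [0.5, 0.4, -0.1]
gripper_width: 0.0457
gripper_force: 0.0
```

{"fn": "drive_tool", "kwargs": {"increments": [[[0.045, 0, 0, 0.05, -0.0286], [0.045, 0, 0, 0.05, -0.0572], [0.045, 0, 0, 0.05, -0.0858], [0.045, 0, 0, 0.05, -0.1144], [0.045, 0, 0, 0.05, -0.1431]]]}}

```text
time_s: 62.65
tcp_pos: [0.54, -0.1989, 0.1426]
eef_rot: [-180.0, -0.0, 45.7]
contact_force: [-0.7, 0.4, 0.8]
gripper_width: 0.0461
gripper_force: 0.0
```

{"fn": "drive_tool", "kwargs": {"increments": [[[0.045, 0, 0, 0.4, 0], [0.045, 0, 0, 0.75, 0], [0.045, 0, 0, 0.9, 0], [0.045, 0, 0, 0.967, 0], [0.045, 0, 0, 0.967, 0]]], "squeeze": 10}}

```text
time_s: 63.28
tcp_pos: [0.5401, -0.1994, 0.0266]
eef_rot: [-180.0, 0.0, 45.3]
contact_force: [0.1, -0.7, -0.1]
gripper_width: 0.0458
gripper_force: 0.0
```

{"fn": "drive_tool", "kwargs": {"increments": [[[0.045, 0, 0, 0, 0], [-1, 0, 0, 0, 0], [-1, 0, 0, 0, 0], [-1, 0, 0, 0, 0], [-1, 0, 0, 0, 0]]]}}

```text
time_s: 63.9
tcp_pos: [0.5403, -0.1998, 0.0272]
eef_rot: [180.0, -0.0, 45.3]
contact_force: [-1.4, 1.4, 6.4]
gripper_width: 0.032
gripper_force: 10.0
```

```bash
python3 - <<'E'
from m import *
st()
E
```

```text
t 63.9 case [  45.  -322.7] z 27.2 yawrel 51.51 F [-1.4  1.4  6.4] w 32.0 j [ -1.  24. -26.   0. -40. 136.]
```

{"fn": "drive_tool", "kwargs": {"increments": [[[-1, 0, 0, -0.2, 0], [-1, 0, 0, -0.5, 0], [-1, 0, 0, -0.9, 0], [-1, 0, 0, -0.967, 0]]]}}

```text
time_s: 64.4
tcp_pos: [0.5419, -0.2, 0.1461]
eef_rot: [179.7, -0.2, 45.3]
contact_force: [1.3, -0.0, -0.7]
gripper_width: 0.0322
gripper_force: 10.0
```

{"fn": "drive_tool", "kwargs": {"increments": [[[-1, 0, 0, 0, -0.0267], [-1, 0, 0, 0, -0.0534], [-1, 0, 0, 0, -0.0801], [-1, 0, 0, 0, -0.1069], [-1, 0, 0, 0, -0.1069]]]}}

```text
time_s: 65.03
tcp_pos: [0.5395, -0.1968, 0.1418]
eef_rot: [-180.0, 0.3, 83.5]
contact_force: [1.4, -0.6, -1.1]
gripper_width: 0.0315
gripper_force: 10.0
```

{"fn": "drive_tool", "kwargs": {"increments": [[[-1, 0.6958, -0.2189, 0, 0], [-1, 0.6958, -0.2189, 0, 0]]]}}

```text
time_s: 65.28
tcp_pos: [0.5224, -0.1096, 0.1416]
eef_rot: [-180.0, 0.3, 83.6]
contact_force: [-0.1, -0.3, -0.9]
gripper_width: 0.0318
gripper_force: 10.0
```

{"fn": "drive_tool", "kwargs": {"increments": [[[-1, 0.6958, -0.2189, 0, 0], [-1, 0.6958, -0.2189, 0, 0]]]}}

```text
time_s: 65.53
tcp_pos: [0.5059, -0.0232, 0.1414]
eef_rot: [180.0, 0.3, 83.6]
contact_force: [0.3, -0.4, -1.0]
gripper_width: 0.0321
gripper_force: 10.0
```

{"fn": "drive_tool", "kwargs": {"increments": [[[-1, 0.6958, -0.2189, 0, 0], [-1, 0.6958, -0.2189, 0, 0], [-1, 0.6958, -0.2189, 0.2, 0], [-1, 0.6958, -0.2189, 0.3, 0], [-1, 0.6958, -0.2189, 0.3, 0]]]}}

```text
time_s: 66.15
tcp_pos: [0.4894, 0.0599, 0.1041]
eef_rot: [-179.9, 0.4, 83.5]
contact_force: [0.7, -0.7, -0.5]
gripper_width: 0.0324
gripper_force: 10.0
```

```bash
python3 - <<'E'
from m import *
st(); a=capture('top');b=capture('scene')
f=lambda i,x,y,w,h,s:cv2.convertScaleAbs(cv2.resize(i[y:y+h,x:x+w],None,fx=s,fy=s,interpolation=cv2.INTER_CUBIC),alpha=1.6)
save(np.hstack([f(a,170,200,120,120,3.3),f(b,360,150,120,120,3.3)]),'d5.png')
E
```

```text
t 66.2 case [-33.9 -70.1] z 104.1 yawrel 89.74 F [ 0.7 -0.7 -0.5] w 32.4 j [ 30.  11. -32.   0. -47. 143.]
```

View pics/d5.png

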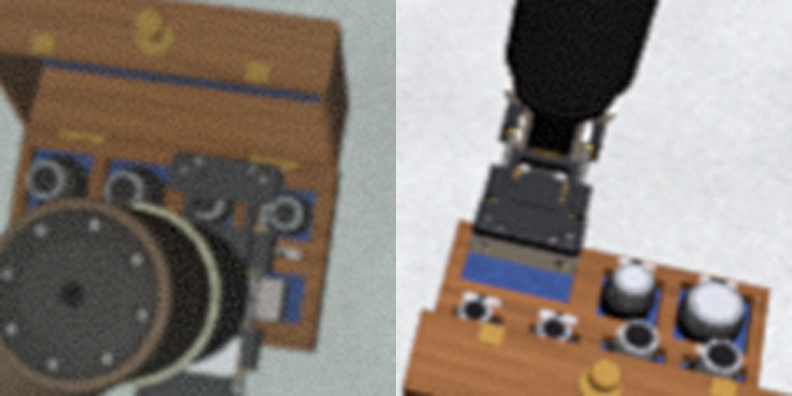

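{"fn": "drive_tool", "kwargs": {"increments": [[[-1, 0, 0, 0.25, 0], [-1, 0, 0, 0.4, 0], [-1, 0, 0, 0.45, 0], [-1, 0, 0, 0.47, 0], [-1, 0, 0, 0.47, 0]]]}}

```text
time_s: 66.88
tcp_pos: [0.4905, 0.0604, 0.0493]
eef_rot: [179.9, 0.3, 83.5]
contact_force: [-0.6, 0.6, -0.6]
gripper_width: 0.0319
gripper_force: 10.0
```

{"fn": "drive_tool", "kwargs": {"increments": [[[-1, 0, 0, 0.03, 0], [-1, 0, 0, 0.059, 0], [-1, 0, 0, 0.059, 0], [-1, 0, 0, 0.059, 0]]]}}

```text
time_s: 67.38
tcp_pos: [0.4903, 0.0603, 0.042]
eef_rot: [179.9, 0.3, 83.5]
contact_force: [-1.3, 0.1, 4.7]
gripper_width: 0.0317
gripper_force: 10.0
```

```bash
python3 - <<'E'
from m import *
st()
E
```

```text
t 67.4 case [-32.9 -69.6] z 42.0 yawrel 89.77 F [-1.3  0.1  4.7] w 31.7 j [ 30.  17. -36.   0. -38. 143.]
```

{"fn": "drive_tool", "kwargs": {"increments": [[[-0.09, 0, 0, 0, 0], [-0.09, 0, 0, 0, 0], [-0.09, 0, 0, -0.1, 0], [-0.09, 0, 0, -0.5, 0], [-0.09, 0, 0, -1, 0]]]}}

```text
time_s: 68.0
tcp_pos: [0.4892, 0.0605, 0.1628]
eef_rot: [-179.9, 0.4, 83.5]
contact_force: [1.1, 0.0, -0.1]
gripper_width: 0.0397
gripper_force: 0.0
```

{"fn": "drive_tool", "kwargs": {"increments": [[[-0.09, 0, 0, -0.4, 0.029], [-0.09, 0, 0, -0.7, 0.058], [-0.09, 0, 0, -0.7, 0.087], [-0.09, 0, 0, -0.7, 0.116], [-0.09, 0, 0, -0.7, 0.144]]]}}

```text
time_s: 68.62
tcp_pos: [0.4898, 0.0613, 0.2466]
eef_rot: [179.7, 0.1, 31.3]
contact_force: [1.1, 1.0, -0.4]
gripper_width: 0.0397
gripper_force: 0.0
```

{"fn": "drive_tool", "kwargs": {"increments": [[[-0.2, 0, 0, 0, 0.029], [-0.2, 0, 0, 0, 0.058], [-0.2, 0, 0, 0, 0.087], [-0.2, 0, 0, 0, 0.106], [-0.2, 0, 0, 0, 0.106]]]}}

```text
time_s: 69.25
tcp_pos: [0.4899, 0.0613, 0.2463]
eef_rot: [179.7, -0.1, -6.4]
contact_force: [-0.6, -0.3, 0.3]
gripper_width: 0.035
gripper_force: 0.0
```

```bash
python3 - <<'E'
from m import *
look(); a=capture('top');b=capture('scene'); save(b,'s6.png'); save(a,'t6.png')
f=lambda i,x,y,w,h,s:cv2.convertScaleAbs(cv2.resize(i[y:y+h,x:x+w],None,fx=s,fy=s,interpolation=cv2.INTER_CUBIC),alpha=1.6)
save(np.hstack([f(a,160,190,130,120,3),f(b,355,190,130,120,3)]),'d6.png')
E
```

```text
t 69.2 case [-33.5 -68.6] z 246.3 yawrel -0.20 F [-0.6 -0.3  0.3] w 35.0 j [ 30.   3. -21.   0. -66.  53.]
[391.4 214.1] 243 [ 219.9 -440.5] [13. 29.] 90
```

View pics/d6.png

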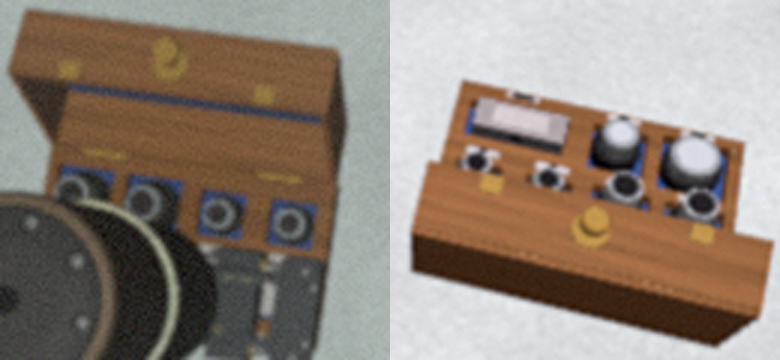

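```bash
python3 - <<'E'
from m import *
st()
w=lambda X,Y,Z: np.r_[P0+RC@np.array([X,Y])/1e3,Z/1e3]
q=proj('scene',[w(-34+a*16,-70+b*42,44) for a,b in((1,1),(1,-1),(-1,-1),(-1,1))]); print('box top pred in crop',np.round((q-[355,190])*3))
q=proj('scene',[w(-34+a*20,-72+b*46,30) for a,b in((1,1),(1,-1),(-1,-1),(-1,1))]); print('well rim',np.round((q-[355,190])*3))
# knob
out=[]
for n,f,c in(('top','t6.png',(215,208)),('scene','s6.png',(552.,264))):
    i=cv2.imread('pics/'+f); h=cv2.cvtColor(cv2.GaussianBlur(i,(3,3),0),cv2.COLOR_BGR2HSV).astype(int)
    m=(h[...,0]>19)&(h[...,0]<32)&(h[...,1]>110)
    for b in blobs(m,8): print(n,b[0].round(1),b[1])
E
```

```text
t 69.4 case [-33.4 -68.5] z 246.0 yawrel -0.11 F [-0.3  0.4  0.2] w 34.8 j [ 30.   3. -21.   0. -66.  53.]
box top pred in crop [[172. 141.]
 [ 81. 120.]
 [ 88.  93.]
 [178. 113.]]
well rim [[171. 153.]
 [ 72. 131.]
 [ 81.  97.]
 [178. 119.]]
top [364.5 117.4] 10
top [374.2 122.8] 15
top [394.9 134.2] 54
top [215.5 209.3] 56
top [183. 213.] 11
top [247.8 221.7] 18
top [456.7 269.5] 40
top [487.8 272.2] 10
top [503.4 274. ] 49
top [486.6 291. ] 48
top [517.5 293.5] 13
top [469.7 308.1] 43
top [516.3 312.7] 47
scene [177.8   5.2] 145
scene [262.6   7.8] 258
scene [303.5   9.5] 285
scene [588.1  26.1] 418
scene [601.6  24.3] 238
scene [153. 189.] 29
scene [166.  191.8] 13
scene [179.1 194.5] 14
scene [193.2 197.1] 29
scene [206.5 200. ] 12
scene [144.9 201.6] 15
scene [172.2 207.1] 29
scene [199.7 213. ] 13
scene [136.9 214.9] 15
scene [150.8 217.6] 32
scene [164.5 220.7] 16
scene [178.5 223.8] 16
scene [192.9 226.6] 35
scene [218.5 372.3] 185
```

{"fn": "drive_tool", "kwargs": {"increments": [[[-0.09, 0.781, -0.2896, 0, 0], [-0.09, 0.781, -0.2896, 0, 0], [-0.09, 0.781, -0.2896, 0, 0]]]}}

```text
time_s: 69.78
tcp_pos: [0.5888, 0.0857, 0.2442]
eef_rot: [179.6, 0.0, -6.4]
contact_force: [-0.3, -0.1, -0.0]
gripper_width: 0.0398
gripper_force: 0.0
```

{"fn": "drive_tool", "kwargs": {"increments": [[[-0.09, 0.781, -0.2896, 0, 0], [-0.09, 0.781, -0.2896, 0, 0], [-0.09, 0.781, -0.2896, 0, 0], [-0.09, 0.781, -0.2896, 0, 0], [-0.09, 0.781, -0.2896, 0, 0]]]}}

```text
time_s: 70.4
tcp_pos: [0.6832, 0.1091, 0.2461]
eef_rot: [179.7, -0.1, -6.5]
contact_force: [0.5, -0.4, -0.2]
gripper_width: 0.04
gripper_force: 0.0
```

```bash
python3 - <<'E'
from m import *
st(); b=capture('scene');a=capture('top')
f=lambda i,x,y,w,h,s:cv2.convertScaleAbs(cv2.resize(i[y:y+h,x:x+w],None,fx=s,fy=s,interpolation=cv2.INTER_CUBIC),alpha=1.6)
save(np.hstack([f(a,160,160,100,100,4),f(b,370,190,100,100,4)]),'d7.png')
E
```

```text
t 70.4 case [ 1.535e+02 -1.000e-01] z 246.1 yawrel -0.22 F [ 0.5 -0.4 -0.2] w 40.0 j [ 25.  22.   4.   0. -72.  58.]
```

View pics/d7.png

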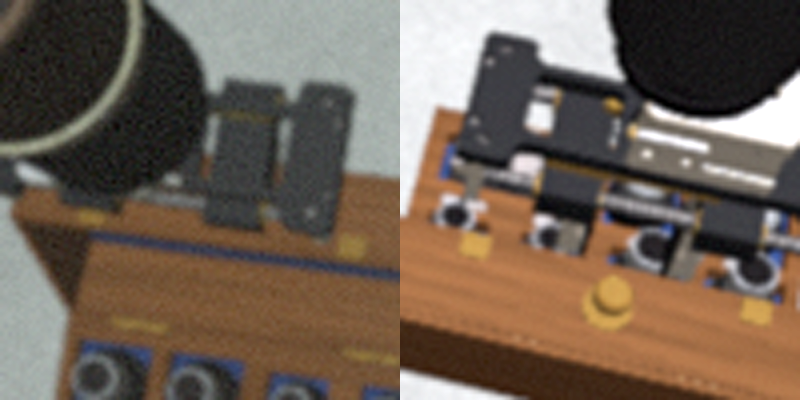

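{"fn": "drive_tool", "kwargs": {"increments": [[[-0.09, 0, 0, 0.2, 0], [-0.09, 0, 0, 0.4, 0], [-0.09, 0, 0, 0.5, 0], [-0.09, 0, 0, 0.555, 0], [-0.09, 0, 0, 0.555, 0]]], "squeeze": 4}}

```text
time_s: 71.12
tcp_pos: [0.6842, 0.1089, 0.179]
eef_rot: [179.7, -0.1, -6.5]
contact_force: [0.2, 0.1, -0.0]
gripper_width: 0.04
gripper_force: 0.0
```

{"fn": "drive_tool", "kwargs": {"increments": [[[-0.09, 0, 0, 0, 0], [-1, 0, 0, 0, 0], [-1, 0, 0, 0, 0], [-1, 0, 0, 0, 0], [-1, 0, 0, 0, 0]]]}}

```text
time_s: 71.75
tcp_pos: [0.6848, 0.1111, 0.1791]
eef_rot: [179.8, -0.1, -6.4]
contact_force: [0.9, 7.7, -0.1]
gripper_width: 0.0217
gripper_force: 4.0
```

```bash
python3 - <<'E'
from m import *
st()
s=r.get_state(); X=cf(s['tcp_pos'])[0]; Z=s['tcp_pos'][2]*1e3+8
print('hinge r',np.hypot(X-75,Z-30),'theta',np.degrees(np.arctan2(Z-30,75-X))-8.13)
def pt(t): f=np.radians(t+8.13); return np.array([-176.8*np.cos(f),176.8*np.sin(f)])
th=[108.5]+list(np.arange(103.5,20,-5))+list(np.arange(21,-.1,-2.5))
th=[108.5,106,102,97,92,87,82,77,72,67,62,57,52,47,42,37,32.5,28,24,20,17,14,11,8.5,6,4,2.5,1,0,-.5,-.5]
for k in range(0,len(th)-1,5):
    b=pt(th[k]); print(th[k],[[round(float((pt(t)-b)[0]/120),3),round(float(-(pt(t)-b)[1]/120),3)] for t in th[k+1:k+6]])
E
```

```text
t 71.8 case [154.8   2. ] z 179.1 yawrel -0.21 F [ 0.9  7.7 -0.1] w 21.7 j [ 25.  24.  -1.   0. -64.  58.]
hinge r 176.2317291452051 theta 108.81120439514503
108.5 [[-0.058, -0.028], [-0.153, -0.066], [-0.276, -0.105], [-0.401, -0.133], [-0.529, -0.15]]
87 [[-0.128, -0.006], [-0.257, -0.001], [-0.384, 0.016], [-0.51, 0.043], [-0.633, 0.082]]
62 [[-0.119, 0.049], [-0.233, 0.108], [-0.342, 0.177], [-0.444, 0.255], [-0.539, 0.341]]
37 [[-0.079, 0.085], [-0.151, 0.175], [-0.208, 0.261], [-0.26, 0.35], [-0.294, 0.418]]
17 [[-0.031, 0.071], [-0.058, 0.143], [-0.078, 0.204], [-0.095, 0.266], [-0.107, 0.316]]
4 [[-0.008, 0.038], [-0.014, 0.076], [-0.018, 0.101], [-0.02, 0.114], [-0.02, 0.114]]
```

{"fn": "drive_tool", "kwargs": {"increments": [[[-1, 0, -0.025, 0, 0], [-1, -0.058, -0.025, -0.028, 0], [-1, -0.153, -0.025, -0.066, 0], [-1, -0.276, -0.025, -0.105, 0], [-1, -0.401, -0.025, -0.133, 0]]], "squeeze": 10}}

```text
time_s: 72.38
tcp_pos: [0.6353, 0.1168, 0.1947]
eef_rot: [179.6, 0.0, -6.5]
contact_force: [2.8, -4.7, -3.5]
gripper_width: 0.021
gripper_force: 10.0
```

```bash
cat >> m.py <<'E'
def th():
    s=r.get_state(); X=cf(s['tcp_pos'])[0]; Z=s['tcp_pos'][2]*1e3+8
    st(); print('r',np.hypot(X-75,Z-30),'theta',np.degrees(np.arctan2(Z-30,75-X))-8.13,'grip',s['gripper_force'])
E
python3 -c "
from m import *
th()"
```

```text
t 72.4 case [105.    2.3] z 194.7 yawrel -0.28 F [ 2.8 -4.7 -3.5] w 21.0 j [ 28.  20.  -7.   0. -64.  55.]
r 175.3079651325889 theta 91.7344528598727 grip 9.999648481607437
```

{"fn": "drive_tool", "kwargs": {"increments": [[[-1, -0.128, 0.012, -0.017, 0], [-1, -0.256, 0.012, -0.023, 0], [-1, -0.385, 0.012, -0.018, 0], [-1, -0.512, 0.012, -0.001, 0], [-1, -0.638, 0.012, 0.026, 0]]]}}

```text
time_s: 73.0
tcp_pos: [0.5596, 0.1249, 0.1913]
eef_rot: [179.7, -0.1, -6.5]
contact_force: [4.7, 1.8, -8.5]
gripper_width: 0.021
gripper_force: 10.0
```

```bash
python3 -c "
from m import *
th()"
```

```text
t 73.0 case [28.9  2.2] z 191.3 yawrel -0.24 F [ 4.7  1.8 -8.5] w 21.0 j [ 32.  13. -16.   0. -61.  51.]
r 175.44421703237614 theta 66.62512106489619 grip 9.999381601810455
```

{"fn": "drive_tool", "kwargs": {"increments": [[[-1, -0.121, -0.002, 0.044, 0], [-1, -0.239, -0.002, 0.095, 0], [-1, -0.351, -0.002, 0.155, 0], [-1, -0.458, -0.002, 0.225, 0], [-1, -0.559, -0.002, 0.303, 0]]]}}

```text
time_s: 73.62
tcp_pos: [0.4927, 0.1323, 0.1549]
eef_rot: [179.7, -0.0, -6.5]
contact_force: [0.5, -0.3, 1.5]
gripper_width: 0.021
gripper_force: 10.0
```

```bash
python3 -c "
from m import *
th()"
```

```text
t 73.6 case [-38.4   2.2] z 154.9 yawrel -0.25 F [ 0.5 -0.3  1.5] w 21.0 j [ 37.   9. -27.   0. -54.  46.]
r 174.7158098548574 theta 41.391276667881954 grip 9.99981701374054
```

{"fn": "drive_tool", "kwargs": {"increments": [[[-1, -0.094, -0.001, 0.086, 0], [-1, -0.172, -0.001, 0.17, 0], [-1, -0.244, -0.001, 0.259, 0], [-1, -0.3, -0.001, 0.344, 0], [-1, -0.352, -0.001, 0.432, 0]]]}}

```text
time_s: 74.25
tcp_pos: [0.4514, 0.1368, 0.1024]
eef_rot: [179.7, -0.0, -6.5]
contact_force: [0.8, 0.1, 1.2]
gripper_width: 0.021
gripper_force: 10.0
```

```bash
python3 -c "
from m import *
th()"
```

```text
t 74.2 case [-80.    2.2] z 102.4 yawrel -0.26 F [0.8 0.1 1.2] w 21.0 j [ 41.   9. -35.   0. -46.  42.]
r 174.56662479734973 theta 19.287372396248138 grip 9.999872893095016
```

{"fn": "drive_tool", "kwargs": {"increments": [[[-1, -0.034, -0.001, 0.067, 0], [-1, -0.064, -0.001, 0.138, 0], [-1, -0.091, -0.001, 0.209, 0], [-1, -0.111, -0.001, 0.269, 0], [-1, -0.128, -0.001, 0.33, 0]]]}}

```text
time_s: 74.88
tcp_pos: [0.4365, 0.1384, 0.0631]
eef_rot: [179.7, -0.0, -6.5]
contact_force: [0.2, -1.5, 1.5]
gripper_width: 0.021
gripper_force: 10.0
```

{"fn": "drive_tool", "kwargs": {"increments": [[[-1, -0.006, 0, 0.025, 0], [-1, -0.011, 0, 0.05, 0], [-1, -0.016, 0, 0.075, 0], [-1, -0.02, 0, 0.1, 0], [-1, -0.023, 0, 0.12, 0]]]}}

```text
time_s: 75.5
tcp_pos: [0.4336, 0.1387, 0.049]
eef_rot: [179.7, -0.0, -6.5]
contact_force: [-3.3, 0.2, 0.3]
gripper_width: 0.0211
gripper_force: 10.0
```

```bash
python3 -c "
from m import *
th()"
```

```text
t 75.5 case [-97.8   2.2] z 49.0 yawrel -0.26 F [-3.3  0.2  0.3] w 21.1 j [ 43.  13. -40.   0. -37.  40.]
r 174.88500719761984 theta 0.7571227105704814 grip 10.000032931566238
```

{"fn": "drive_tool", "kwargs": {"increments": [[[-1, 0, 0, 0.01, 0], [-1, 0, 0, 0.02, 0], [-1, 0, 0, 0.025, 0], [-1, 0, 0, 0.025, 0], [-1, 0, 0, 0.025, 0]]]}}

```text
time_s: 76.12
tcp_pos: [0.4332, 0.1386, 0.046]
eef_rot: [179.7, 0.0, -6.5]
contact_force: [-5.3, 2.9, 0.2]
gripper_width: 0.0208
gripper_force: 10.0
```

{"fn": "drive_tool", "kwargs": {"increments": [[[-1, 0, 0, 0.008, 0], [-1, 0, 0, 0.016, 0], [-1, 0, 0, 0.016, 0], [-1, 0, 0, 0.016, 0]]]}}

```text
time_s: 76.62
tcp_pos: [0.4334, 0.1387, 0.0445]
eef_rot: [179.7, -0.0, -6.5]
contact_force: [-6.1, 3.4, 6.0]
gripper_width: 0.021
gripper_force: 10.0
```

```bash
python3 - <<'E'
from m import *
th(); b=capture('scene');a=capture('top')
f=lambda i,x,y,w,h,s:cv2.convertScaleAbs(cv2.resize(i[y:y+h,x:x+w],None,fx=s,fy=s,interpolation=cv2.INTER_CUBIC),alpha=1.6)
save(np.hstack([f(a,160,190,130,120,3),f(b,355,190,130,120,3)]),'d8.png')
E
```

```text
t 76.6 case [-98.    2.2] z 44.5 yawrel -0.26 F [-6.1  3.4  6. ] w 21.0 j [ 43.  13. -40.   0. -37.  40.]
r 174.4537095087939 theta -0.7315203890709423 grip 10.000226497650146
```

{"fn": "drive_tool", "kwargs": {"increments": [[[-1, -0.008, 0, 0.006, 0], [-1, -0.012, 0, 0.012, 0], [-1, -0.012, 0, 0.014, 0], [-1, -0.012, 0, 0.014, 0]]]}}

```text
time_s: 77.22
tcp_pos: [0.4334, 0.1388, 0.0438]
eef_rot: [179.7, -0.1, -6.4]
contact_force: [-3.1, -4.0, 14.5]
gripper_width: 0.0208
gripper_force: 10.0
```

{"fn": "drive_tool", "kwargs": {"increments": [[[-0.09, 0, 0, 0, 0], [-0.09, 0, 0, 0, 0], [-0.09, 0, 0, 0, 0], [-0.09, 0, 0, -0.2, 0], [-0.09, 0, 0, -0.5, 0]]]}}

```text
time_s: 77.85
tcp_pos: [0.4317, 0.1386, 0.1023]
eef_rot: [179.5, 0.1, -6.5]
contact_force: [1.1, 0.8, 0.2]
gripper_width: 0.0395
gripper_force: 0.0
```

{"fn": "drive_tool", "kwargs": {"increments": [[[-0.09, 0, 0, -0.5, 0], [-0.09, 0, 0, -1, 0], [-0.09, 0, 0.5, -1, 0], [-0.09, 0, 1, -1, 0]]]}}

```text
time_s: 78.35
tcp_pos: [0.4188, 0.02, 0.224]
eef_rot: [179.7, -0.1, -6.4]
contact_force: [1.2, -0.4, -0.2]
gripper_width: 0.0399
gripper_force: 0.0
```

{"fn": "drive_tool", "kwargs": {"increments": [[[-0.09, 0, 0.5, 0, 0], [-0.09, 0, 1, 0, 0], [-0.09, 0, 1, 0, 0]]]}}

```text
time_s: 78.72
tcp_pos: [0.4041, -0.102, 0.2238]
eef_rot: [179.7, -0.0, -6.8]
contact_force: [0.1, 0.6, -0.8]
gripper_width: 0.0399
gripper_force: 0.0
```

```bash
python3 - <<'E'
from m import *
st(); b=capture('scene');a=capture('top'); save(b,'s9.png'); save(a,'t9.png')
f=lambda i,x,y,w,h,s:cv2.convertScaleAbs(cv2.resize(i[y:y+h,x:x+w],None,fx=s,fy=s,interpolation=cv2.INTER_CUBIC),alpha=1.6)
save(np.hstack([f(a,160,190,130,130,3),f(b,355,190,130,130,3)]),'d9.png')
w=lambda X,Y,Z: np.r_[P0+RC@np.array([X,Y])/1e3,Z/1e3]
for n,o in(('top',(160,190)),('scene',(355,190))):
  for t in (0,2.):
    c,s=np.cos(np.radians(t)),np.sin(np.radians(t)); L=lambda x,y,z: w(75+x*c+z*s,y,30-x*s+z*c)
    print(n,t,np.round((proj(n,[L(-175,0,25),L(-150,132,60),L(-150,-132,60),L(-0,132,60),L(0,-132,60)])-o)*3).tolist())
E
```

```text
t 78.7 case [-101.  -240.3] z 223.8 yawrel -0.61 F [ 0.1  0.6 -0.8] w 39.9 j [ 14.  -4. -31.   0. -63.  69.]
top 0 [[156.0, 358.0], [1.0, 309.0], [303.0, 353.0], [28.0, 137.0], [328.0, 178.0]]
top 2.0 [[154.0, 357.0], [-1.0, 307.0], [303.0, 350.0], [28.0, 134.0], [329.0, 175.0]]
scene 0 [[219.0, 71.0], [374.0, 101.0], [78.0, 37.0], [358.0, 243.0], [41.0, 169.0]]
scene 2.0 [[220.0, 68.0], [375.0, 99.0], [78.0, 35.0], [357.0, 245.0], [41.0, 171.0]]
```

View pics/d9.png

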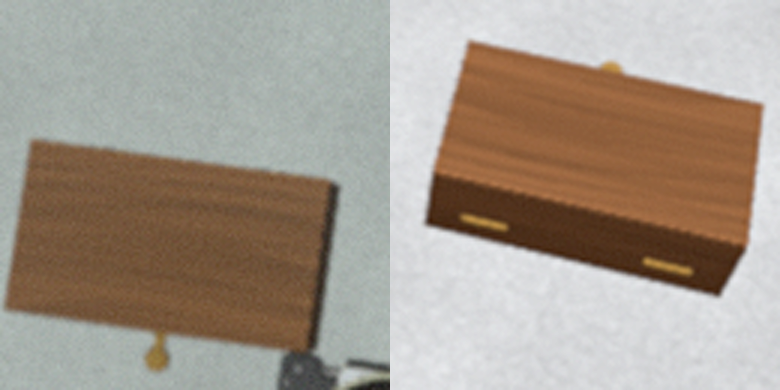

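```bash
python3 -c "
from plant import job
print(job.close_job())"
```

```text
the job is handed in; nothing more can be done
None
```

I dusted the empty case, put all seven parts (four eyepieces, two objectives, the slide box) in their own wells, lowered the lid until it met a firm stop, and handed the job in at about 79 s. The last pictures show the lid flat, and the tray, jar, loupe and red look-alikes were not touched. I did not get a close check that the slide box sits flat, but it met its well floor before release.

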